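Load the label dispenser and lock the roll with its C-shaped keeper

TASK

Load the label dispenser with the red roll: set it down over the upright spindle until it rests flat on the base plate. Then lock it in with the C-shaped metal keeper: slide the keeper flat and sideways, gap first, onto the thin neck of the spindle between the roll and the red head, fully home, and let go so that it lies flat on the roll. Leave the green roll, the roll of packing tape and the empty cardboard core standing where they are.

Things in the scene. Friction and masses are not known exactly. Their poses are not given: they have to be found in the camera images.
- stand: Label dispenser, fixed. Origin on the table, on the upright spindle's axis; z up. Grey base plate 15 mm thick, from x = -60 to +95 mm and y = -55 to +55 mm. On it the spindle: thick part 20 mm in diameter up to 49 mm above the table (bevelled from 46), then a thin neck and a red head.
- stand_head (a point): Top of the spindle's red head, on the axis, 80 mm above the table. Head 22 mm in diameter, 67 to 80 mm above the table, its top coned.
- tear_bar (a point): Middle of the top edge of the steel tear bar that stands across the base plate at the stand's x = +88 mm: 6 mm thick, 90 mm long in y, top 70 mm above the table.
- stand_neck (a point): Point on the spindle's axis, 54 mm above the table, where the centre of the keeper's ring lies when it is home on the roll. The neck is 10 mm in diameter, from 49 to 67 mm above the table. A roll on the base plate reaches 51 mm, so the free space for the keeper is 51 to 67 mm.
- red_mid (a point): Centre (half-way up) of the red label roll: outer diameter 60 mm, bore 26 mm, height 36 mm, about 110 g, standing on end with its z (bore) axis upright. Start: on the table.
- green_mid (a point): Centre of the green label roll, same size as the red one. Not to be used; leave it.
- keeper_eye (a point): Centre of the C-shaped keeper's opening, mid-thickness: a flat open aluminium ring, 6 mm thick, 56 mm outer diameter, about 60 g. Its slot, 15 mm wide, opens towards its +x and flares to about 30 mm at the outer edge; z up, square to the plate. Starts flat on the table, tab up. Slide it along its +x onto the neck, kept flat; home when the neck is at this point (play about 2 mm).
- keeper_tab (a point): Grip point on the keeper's orange upright tab, 37 mm from the ring's centre towards -x (opposite the gap) and 28 mm above the keeper's underside. The tab is 10 mm thick in y, 22 mm long in x, and stands from 6 to 46 mm above the keeper's underside. Same axes as the keeper.
- tape_roll: Roll of brown packing tape, 96 mm outer diameter, 48 mm high, standing on end; origin under its centre. Leave it.
- empty_core: Empty cardboard core, 34 mm in diameter, 45 mm high, standing; origin under its centre. Leave it.
Things that resemble listed ones, but are neither listed nor needed, are in the scene too. Of the things that look like the stand, the middle-sized one is meant. Of the things shaped like the part that bears keeper_eye, the aluminium one is meant.

How it is judged:
By the outcome, as a careful person would: the job done as asked, in the order asked, and still so for the second after the job is handed in, with the robot touching nothing.
It also fails if it takes over 58 s, if anything falls off the work surface, if the arm or the gripper's body presses on something with over 40 N, if the wrist force passes 120 N, or if a joint passes its speed limit or range.

ROBOT

A 6-joint arm with a two-finger parallel gripper is mounted at the origin on the work surface. World frame = base frame: x ahead of the robot, y to its left, z up, the work surface at z = 0. Lengths are in m, angles in rad, forces in N, time in s.
With the tool pointing down it reaches from about 0.325 to 0.875 m from the base axis. Payload 4.4 kg.
Tool frame: the origin (TCP) lies at the very end of the fingers, on their centre line; the grasp point (between the pads) lies 19 mm behind it; z points along the fingers, y is the direction in which the jaws open and shut (so a half turn about z gives the same grasp; the last joint's range is limited). The gripper opens to 85 mm and grips with 20 to 120 N. Pads are 22 mm wide; open, the fingers measure 114 mm over their backs; the gripper's body (76 mm by 85 mm) begins 54 mm behind the grasp point. The pads swing forward as they close: fully open they stand 13 mm farther back than shut.
Start: joints at [-1.452, 0.207, 1.542, -0, 1.393, -0.15], TCP at [0.153, -0.554, 0.231] pointing down, gripper open.
Joint ranges: [-2.73, 2.73], [-0.86, 2.22], [0.23, 2.46], [-1.11, 4.25], [0.08, 2.63], [-2.82, 2.82]. Speed limits (rad/s): [2.79, 2.79, 3.14, 3.14, 3.14, 3.14].

INTERFACE

Orientations are given as a rotation vector (axis times angle).
In Python, from workcell import arm, viewer gives the robot as it stands.
- The arm moves only by the tool send_rows, never from a script. Its argument "moves" is a list of rows, each an object of numbers: "dx", "dy", "dz": the shift along the world's x, y, z in units of 50 mm (1.0 is 50 mm); "wx", "wy", "wz": the turn, a rotation vector about the world's x, y, z in units of 6 degrees (1.0 is 6 degrees). A call has 1 to 12 rows; each row is the pose to reach, as a shift and turn from the pose commanded when the call began; what a row does not reach only later rows make up. A row lasts 1/10 s, in which the tool goes at most 50 mm and 8.59 degrees, less where a joint would pass 70% of its speed; a pose out of reach is approached as far as the arm can. A call with a gripper value outside its range is refused whole. "jaw" is the gripper command: -1 is shut, 1 is fully open, values between are in proportion, set as the call begins (left out, the last holds). The fingers move at their own pace and stop on an object; "newtons" is the grip in N (left out, the last holds). Time passes only in rows, so rows that repeat a pose let the fingers close. It gives the time, the measured TCP pose, the force and the opening at its end, in the units of the state.
- arm.observe(): the state, without advancing time (a new reading comes with each control period).
- viewer.grab_frame(name): name is "scene" or "side" or "wrist"; returns a dict with "image" (384x512x3 uint8, red, green, blue), "mtx" (3x3 intrinsics, pixels), "position" and "orientation" of the camera in the world; the wrist camera has in their place "mount" (4x4, takes a point from camera to tool coordinates, whose origin is the TCP and whose axes are the flange's). Camera axes: x right, y down, z forward; pixel columns grow to the right and rows downward; lengths in m; the calibration is good to about 2 mm. A picture is of the moment at which its call begins: read the wrist's pose just before it. There is no depth.
- arm.hand_in(): hands the job in, once; it reports no verdict.
The state is a dict: "time_s": time; "joints": joint angles; "qd": joint speeds; "effort": joint torques, N m; "tool_pos": TCP position; "eef_rot": TCP orientation; "force": force on the tool from outside, world axes, zero at the start; "wrist_torque": the same for the moment, N m; "opening": finger opening in m.
Only numpy, scipy, OpenCV 4.12 (cv2) and the standard library are available. Lean on these libraries where they do the work, as an engineer would, in place of code of your own. Each camera call takes 0.05 s, during which the arm holds its last target.

## Working session

There is one attempt and no reset: what is moved stays moved. The work goes in short steps, Python scripts to look and compute and a tool call to move; the robot and the scene stay as the last step left them, time stands still between calls to the robot, and variables do not carry over. Pictures are saved under pics/ and viewed, and the job is handed in when it is done.

Besides the shell and the picture viewer there is one more tool, called after "Emit:" by a JSON object that holds its "op" and its "data", one argument or row to a line. send_rows: Moves the arm, as the interface text tells. Its arguments: {"type":"object","properties":{"moves":{"type":"array"},"jaw":{"type":"number"},"newtons":{"type":"number"}},"required":["moves"]}

```bash
ls; mkdir -p pics; cat > h.py <<'E'
import numpy as np,cv2
from scipy.spatial.transform import Rotation as R
from workcell import arm,viewer
def grab(n,tag):
    s=arm.observe(); f=viewer.grab_frame(n)
    cv2.imwrite(f'pics/{tag}.png',f['image'][:,:,::-1])
    if 'mount' in f:
        T=np.eye(4);T[:3,:3]=R.from_rotvec(s['eef_rot']).as_matrix();T[:3,3]=s['tool_pos'];C=T@np.array(f['mount'])
        Rc,p=C[:3,:3],C[:3,3]
    else:
        p=np.array(f['position']);o=np.array(f['orientation'])
        Rc=o if o.shape==(3,3) else (R.from_rotvec(o).as_matrix() if o.shape==(3,) else None)
        if Rc is None: print('orient',o)
    np.savez(f'pics/{tag}.npz',K=f['mtx'],R=Rc,p=p)
    return f
def cam(tag):
    d=np.load(f'pics/{tag}.npz');return d['K'],d['R'],d['p']
def ray(tag,u,v):
    K,Rc,p=cam(tag);d=Rc@np.linalg.solve(K,[u,v,1.]);return p,d
def onz(tag,u,v,z):
    p,d=ray(tag,u,v);return p+d*(z-p[2])/d[2]
def proj(tag,P):
    K,Rc,p=cam(tag);q=K@(Rc.T@(np.array(P)-p));return q[:2]/q[2]
def tri(obs):
    A=np.zeros((3,3));b=np.zeros(3)
    for t,u,v in obs:
        p,d=ray(t,u,v);d=d/np.linalg.norm(d);M=np.eye(3)-np.outer(d,d);A+=M;b+=M@p
    return np.linalg.solve(A,b)
E
python3 - <<'E'
from h import *
s=arm.observe();print(s)
for n in ['scene','side','wrist']:
    f=grab(n,n+'0');print(n,f.get('position'),f.get('orientation'),f['mtx'])
    print(f.get('mount'))
a=[cv2.imread(f'pics/{n}0.png') for n in ['scene','side','wrist']]
for n,i in zip(['scene','side','wrist'],a): cv2.imwrite(f'pics/{n}0b.png',cv2.resize(i,(800,600),interpolation=cv2.INTER_CUBIC))
E
```

```text
pics
{'time_s': 0.0, 'joints': array([-1.45247576e+00,  2.07490896e-01,  1.54295478e+00, -1.25054950e-05,
        1.39351694e+00, -1.50509643e-01]), 'qd': array([-0.00024256,  0.00091288,  0.00069488,  0.00109664, -0.00034594,
        0.00059883]), 'effort': array([-6.86071380e-04, -3.83036828e+01, -2.91593277e+01, -2.16911690e-04,
        1.05476001e-02,  1.68162529e-05]), 'tool_pos': array([ 0.15261083, -0.55358452,  0.23008513]), 'eef_rot': array([-3.11090618e+00, -4.20692951e-01, -4.05531621e-05]), 'force': array([ 0.02660489, -0.18926593, -0.37102521]), 'wrist_torque': array([-0.00121219,  0.00567597,  0.03526141]), 'opening': 0.08539496615319273}
scene [0.95257232 0.25896738 0.79387765] [-1.33486151 -2.36111793  0.7780513 ] [[350.92758133   0.         256.9997019 ]
 [  0.         350.92758133 193.0592747 ]
 [  0.           0.           1.        ]]
None
side [ 0.4845033  -0.69511897  0.7266894 ] [-2.33842938  0.08602015 -0.01410691] [[363.23142882   0.         253.55478624]
 [  0.         363.23142882 193.3959087 ]
 [  0.           0.           1.        ]]
None
wrist None None [[309.98715065   0.         254.69750303]
 [  0.         309.98715065 192.98304079]
 [  0.           0.           1.        ]]
[[-5.96094255e-05 -9.57699787e-01 -2.87769202e-01  7.41585070e-02]
 [ 9.99999624e-01  1.91920968e-04 -8.45858664e-04 -3.24160016e-04]
 [ 8.65307607e-04 -2.87769145e-01  9.57699416e-01 -1.42557674e-01]
 [ 0.00000000e+00  0.00000000e+00  0.00000000e+00  1.00000000e+00]]
```

View pics/scene0b.png

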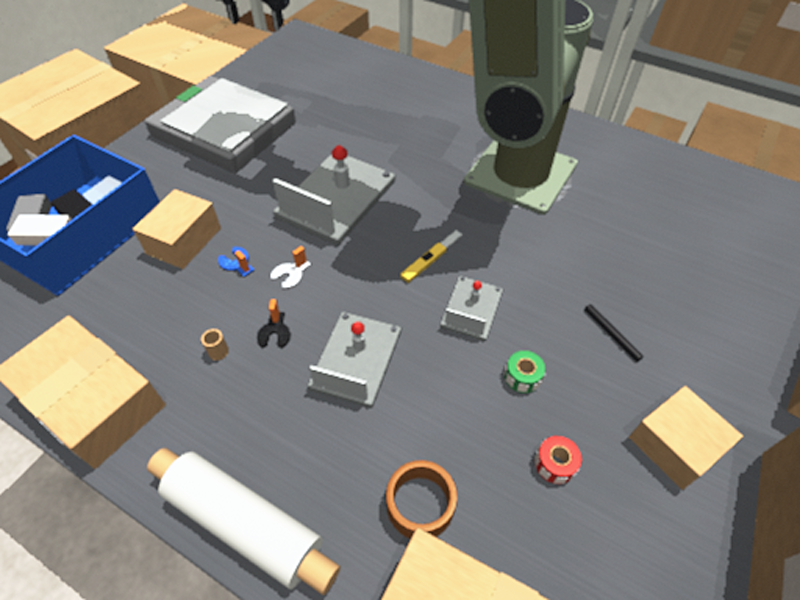

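View pics/side0b.png

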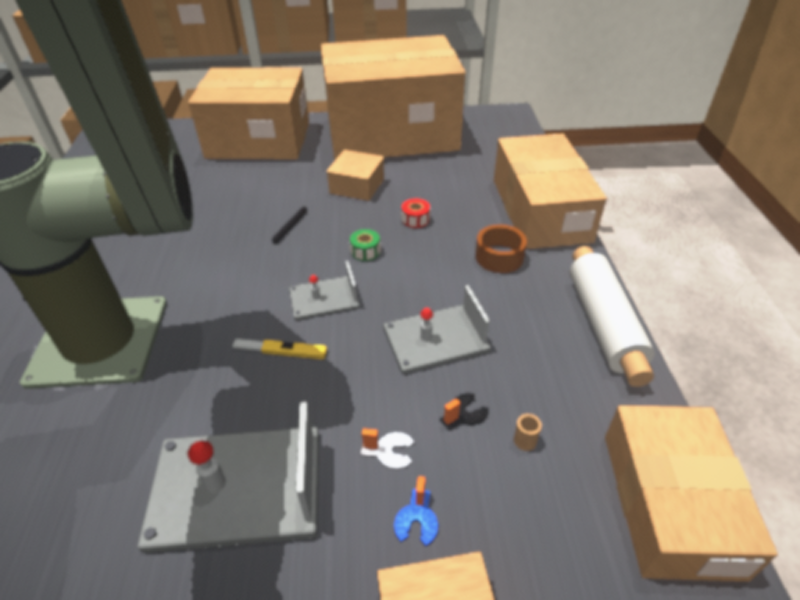

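View pics/wrist0b.png

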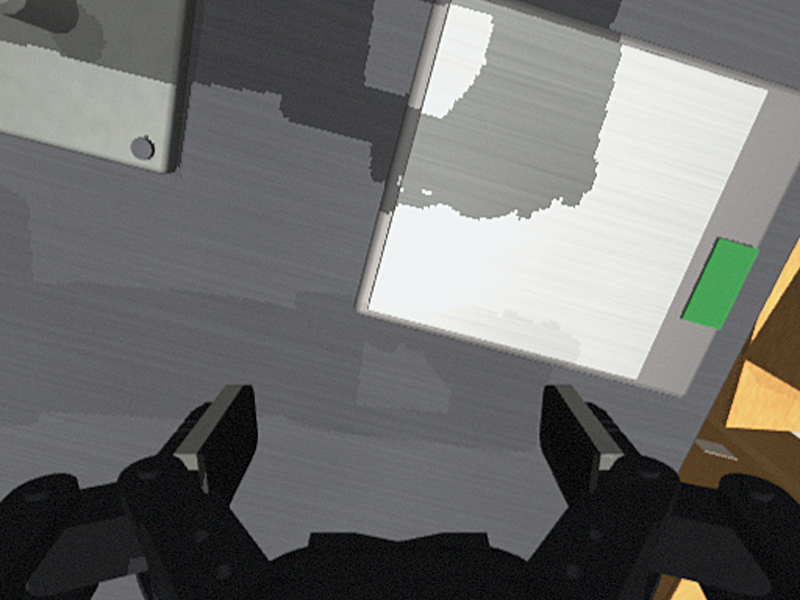

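Scene view (800x600): there are three stands, large at (335,190), middle at (357,355) and small at (472,305). The middle one is meant, and I'll check its size by measurement. There are three keepers, blue at (238,262), bare metal at (292,268) and black at (273,325). The metal one is the aluminium keeper. The red roll is at (558,458) and the green one at (525,370).

```bash
python3 - <<'E'
from h import *
def blobs(tag,f,amin=12):
    im=cv2.imread(f'pics/{tag}.png');hsv=cv2.cvtColor(im,cv2.COLOR_BGR2HSV)
    m=f(hsv.astype(int)).astype(np.uint8)*255
    n,l,st,c=cv2.connectedComponentsWithStats(m)
    return [(st[i].tolist(),c[i].round(1).tolist()) for i in range(1,n) if st[i][4]>=amin]
red=lambda h:(((h[...,0]<5)|(h[...,0]>172))&(h[...,1]>170)&(h[...,2]>70))
org=lambda h:((h[...,0]>=5)&(h[...,0]<=12)&(h[...,1]>190)&(h[...,2]>100))
for t in ['scene0','side0']:
    print(t,'red');[print(b) for b in blobs(t,red)]
    print(t,'orange');[print(b) for b in blobs(t,org)]
for t,(x,y,w,h) in {'scene0':(165,140,110,130),'side0':(215,170,110,140)}.items():
    im=cv2.imread(f'pics/{t}.png')[y:y+h,x:x+w]
    cv2.imwrite(f'pics/{t}crop.png',cv2.resize(im,None,fx=4.2,fy=4.2,interpolation=cv2.INTER_CUBIC))
E
```

```text
scene0 red
([213, 94, 9, 8, 58], [216.9, 97.6])
([303, 181, 5, 4, 17], [305.1, 182.4])
([225, 207, 8, 7, 43], [228.4, 209.7])
([344, 294, 22, 14, 50], [352.5, 301.9])
scene0 orange
([188, 160, 7, 10, 40], [191.5, 164.9])
([151, 163, 8, 10, 28], [155.1, 167.8])
([173, 194, 5, 12, 33], [175.5, 200.5])
side0 red
([258, 128, 16, 10, 95], [265.4, 132.8])
([270, 198, 6, 6, 25], [272.6, 200.4])
([122, 283, 13, 13, 136], [127.9, 289.1])
side0 orange
```

```bash
python3 - <<'E'
from h import *
a=cv2.imread('pics/scene0crop.png');b=cv2.imread('pics/side0crop.png')
h=min(a.shape[0],b.shape[0]);o=np.hstack([cv2.resize(a,(390,461)),cv2.resize(b,(390,496))[:461]]);cv2.imwrite('pics/crops.png',o)
E
```

```text
(no output)
```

View pics/scene0crop.png

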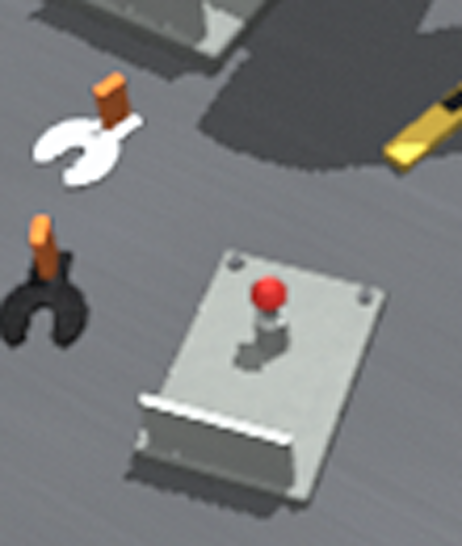

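View pics/side0crop.png

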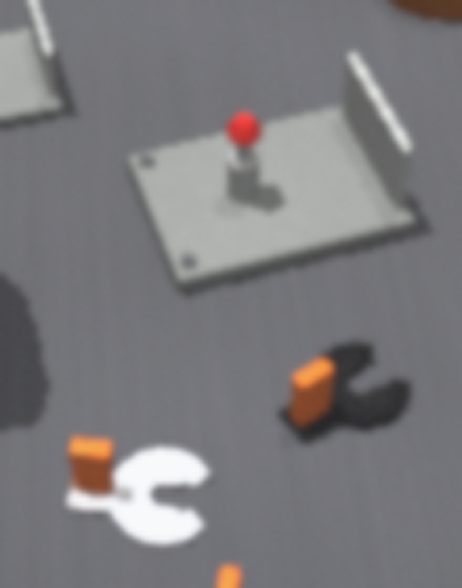

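```bash
python3 - <<'E'
from h import *
S=lambda u,v:('scene0',u/4.2+165-.4,v/4.2+140-.4); D=lambda u,v:('side0',u/4.2+215-.4,v/4.2+170-.4)
print('head',tri([('scene0',228.4,209.7),('side0',272.6,200.4)]))
c1=tri([S(228,250),D(183,283)]);c2=tri([S(384,293),D(130,156)]);c3=tri([S(306,499),D(416,216) if 0 else D(350,105)])
print(c1,c2,np.linalg.norm(c1-c2))
for u,v in [(228,250),(384,293),(306,499)]: print('sc',onz(*S(u,v),.015))
for u,v in [(183,283),(130,156),(416,214)]: print('sd',onz(*D(u,v),.015))
print('barS',[onz(*S(u,v),.07) for u,v in [(142,399),(292,438)]])
print('barD',[onz(*D(u,v),.07) for u,v in [(352,55),(408,150)]])
# red roll
print('red',onz('scene0',558*.64,450*.64,.036),onz('side0',415*.64,207*.64,.036), 'green',onz('scene0',525*.64,365*.64,.036),onz('side0',364.5*.64,238*.64,.036))
print('tab top',onz(*S(109,84),.046),onz(*D(91,447),.046))
print('ring',onz(*S(78,150),.006),onz(*D(160,495),.006))
for n,a in {'tape':(422,470,.048),'core':(212,336,.045)}.items(): print(n,onz('scene0',a[0]*.64,a[1]*.64,a[2]))
E
```

```text
head [ 0.56590555 -0.04729082  0.06987111]
[ 0.52147359 -0.1143486   0.01149183] [ 0.49665506 -0.0087775   0.01281649] 0.10845723225424983
sc [ 0.52129225 -0.11210957  0.015     ]
sc [ 0.49764129 -0.00795622  0.015     ]
sc [0.64437965 0.02743481 0.015     ]
sd [ 0.52304852 -0.11851828  0.015     ]
sd [ 0.496847   -0.01107777  0.015     ]
sd [ 0.67128556 -0.07545216  0.015     ]
barS [array([ 0.66194777, -0.06850085,  0.07      ]), array([0.63905523, 0.01714612, 0.07      ])]
barD [array([0.6413301 , 0.01338913, 0.07      ]), array([ 0.66151933, -0.07261617,  0.07      ])]
red [0.57503187 0.3034007  0.036     ] [0.57980907 0.30275262 0.036     ] green [0.46919221 0.20679771 0.036     ] [0.47041891 0.20530557 0.036     ]
tab top [ 0.46559766 -0.24565272  0.046     ] [ 0.46543225 -0.24855878  0.046     ]
ring [ 0.49974658 -0.25350797  0.006     ] [ 0.5002456 -0.2551295  0.006    ]
tape [0.70541174 0.15182466 0.048     ]
core [ 0.68819227 -0.24973256  0.045     ]
```

The middle stand checks out: plate width measures 108 mm (110 given) and the head's middle is at z = 70 mm. I'll look at the keeper with the wrist camera, then the stand, on the way to the red roll.

Emit:
{"op": "send_rows", "data": {
  "moves": [
    {"dx":6.75,"dy":6.0,"dz":0},
    {"dx":6.75,"dy":6.0,"dz":0},
    {"dx":6.75,"dy":6.0,"dz":0},
    {"dx":6.75,"dy":6.0,"dz":0},
    {"dx":6.75,"dy":6.0,"dz":0},
    {"dx":6.75,"dy":6.0,"dz":0},
    {"dx":6.75,"dy":6.0,"dz":-0.4},
    {"dx":6.75,"dy":6.0,"dz":-0.6},
    {"dx":6.75,"dy":6.0,"dz":-0.6},
    {"dx":6.75,"dy":6.0,"dz":-0.6},
    {"dx":6.75,"dy":6.0,"dz":-0.6},
    {"dx":6.75,"dy":6.0,"dz":-0.6}
  ],
  "jaw": 1,
  "newtons": 60
}}

```text
$.moves[0]: bad value
```

```bash
python3 - <<'E'
from h import *
grab('wrist','w1');s=arm.observe();print(s['time_s'],s['tool_pos'],s['eef_rot'],s['qd'])
cv2.imwrite('pics/w1b.png',cv2.resize(cv2.imread('pics/w1.png'),(800,600),interpolation=cv2.INTER_CUBIC))
E
```

```text
0.2 [ 0.15263624 -0.55387365  0.23051715] [-3.11177812e+00 -4.20681717e-01 -4.75555306e-05] [-0.00016131 -0.00325172 -0.00534429 -0.00078891 -0.00113401 -0.0004215 ]
```

View pics/w1b.png

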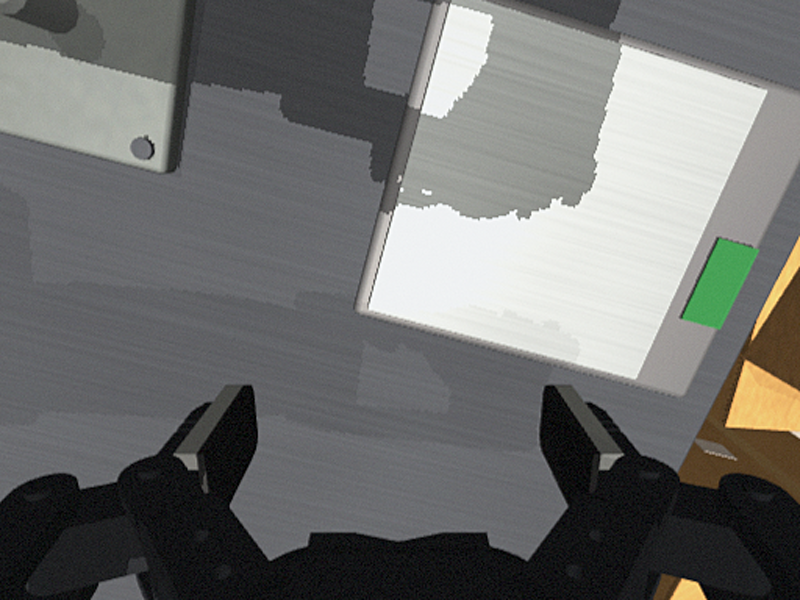

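The row was refused and the arm hasn't moved: the wrist picture is unchanged. I'll try ramped rows with all six keys.

Emit:
{"op": "send_rows", "data": {
  "moves": [
    {"dx":0.7,"dy":0.6,"dz":0,"wx":0,"wy":0,"wz":0},
    {"dx":1.4,"dy":1.2,"dz":0,"wx":0,"wy":0,"wz":0},
    {"dx":2.1,"dy":1.8,"dz":0,"wx":0,"wy":0,"wz":0},
    {"dx":2.8,"dy":2.4,"dz":0,"wx":0,"wy":0,"wz":0},
    {"dx":3.5,"dy":3.0,"dz":0,"wx":0,"wy":0,"wz":0},
    {"dx":4.2,"dy":3.6,"dz":0,"wx":0,"wy":0,"wz":0},
    {"dx":4.9,"dy":4.2,"dz":-0.2,"wx":0,"wy":0,"wz":0},
    {"dx":5.6,"dy":4.8,"dz":-0.4,"wx":0,"wy":0,"wz":0},
    {"dx":6.2,"dy":5.4,"dz":-0.6,"wx":0,"wy":0,"wz":0},
    {"dx":6.75,"dy":6.0,"dz":-0.6,"wx":0,"wy":0,"wz":0},
    {"dx":6.75,"dy":6.0,"dz":-0.6,"wx":0,"wy":0,"wz":0},
    {"dx":6.75,"dy":6.0,"dz":-0.6,"wx":0,"wy":0,"wz":0}
  ],
  "jaw": 1,
  "newtons": 60
}}

```text
time_s: 1.4
tool_pos: [0.4904, -0.2536, 0.201]
eef_rot: [3.113, 0.425, -0.001]
force: [-0.0, -0.5, -0.1]
opening: 0.0852
```

```bash
python3 - <<'E'
from h import *
grab('wrist','w2');s=arm.observe();print(s['time_s'],s['tool_pos'],s['eef_rot'],abs(s['qd']).max())
cv2.imwrite('pics/w2b.png',cv2.resize(cv2.imread('pics/w2.png'),(800,600),interpolation=cv2.INTER_CUBIC))
E
```

```text
1.45 [ 0.48990135 -0.25451654  0.20112968] [ 3.11288235e+00  4.21796719e-01 -1.17775504e-03] 0.02911181658815391
```

View pics/w2b.png

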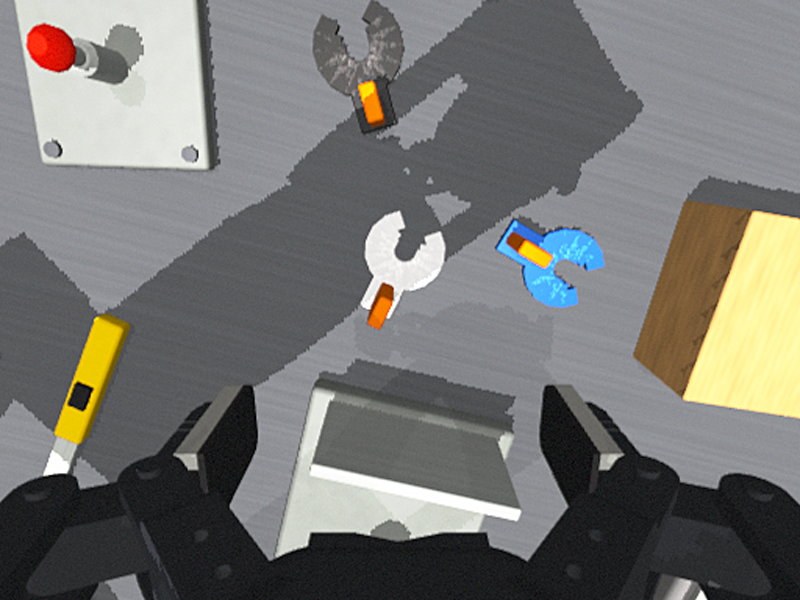

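The wrist view shows the black keeper at (360,60), the blue one at (560,265) and the bare metal one at (405,250) with its tab at (380,305). The metal one is meant. I'll measure it and confirm it in a crop.

```bash
cat > k.py <<'E'
from h import *
def keeper(tag,roi,zb=0.0):
    im=cv2.imread(f'pics/{tag}.png');x,y,w,h=roi
    hsv=cv2.cvtColor(im,cv2.COLOR_BGR2HSV)[y:y+h,x:x+w].astype(int)
    m=((hsv[...,2]>175)&(hsv[...,1]<40)).astype(np.uint8)
    n,l,st,c=cv2.connectedComponentsWithStats(m);i=1+np.argmax(st[1:,4]);m=(l==i).astype(np.uint8)
    cs=max(cv2.findContours(m,cv2.RETR_EXTERNAL,cv2.CHAIN_APPROX_NONE)[0],key=len)[:,0]+[x,y]
    P=np.array([onz(tag,u,v,zb+.006)[:2] for u,v in cs])
    # robust circle radius 28mm
    from scipy.optimize import least_squares
    c=P.mean(0)
    hull=cv2.convexHull((P*1e5).astype(np.int32).reshape(-1,1,2))[:,0]/1e5
    for r in range(6):
        f=lambda c:np.hypot(*(P-c).T)-.028
        c=least_squares(lambda c:np.clip(f(c),-.05,.05),c,loss='cauchy',f_scale=.0007).x
    o=hsv
    mo=((o[...,0]>=3)&(o[...,0]<=20)&(o[...,1]>170)&(o[...,2]>60)).astype(np.uint8)
    n,l,st,cc=cv2.connectedComponentsWithStats(mo);i=1+np.argmax(st[1:,4])
    print('circle',c,'inliers',np.mean(abs(f(c))<.0015),'tab blob',st[i],cc[i]+[x,y])
    # inner contour points: within 12mm
    d=np.hypot(*(P-c).T);inn=P[(d<.014)]
    if len(inn)>5:
        g=least_squares(lambda q:np.hypot(*(inn-q[:2]).T)-q[2],[*c,.0075],loss='cauchy',f_scale=.0005).x;print('inner',g)
    out=cv2.resize(im[y:y+h,x:x+w],None,fx=7,fy=7,interpolation=cv2.INTER_CUBIC);cv2.imwrite(f'pics/{tag}k.png',out)
    return c,P
if __name__=='__main__':
    c,P=keeper('w2',(220,125,75,90))
E
python3 k.py
```

```text
circle [ 0.50039833 -0.25477894] inliers 0.41796875 tab blob [ 15  56  17  30 283] [243.67137809 195.54063604]
inner [ 0.50238717 -0.25457676  0.00883527]
```

View pics/w2k.png

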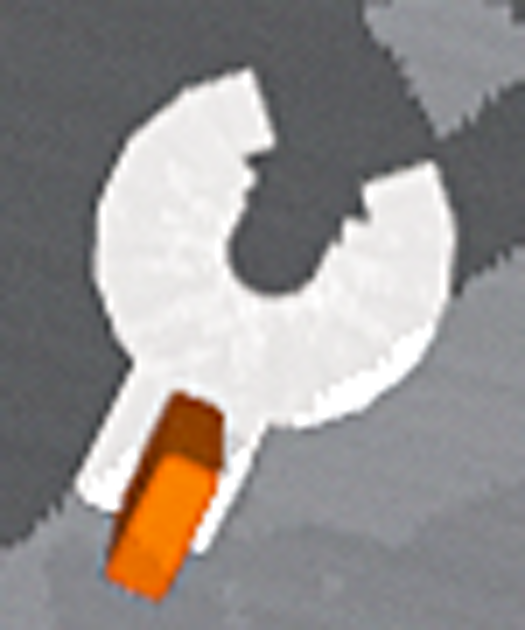

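```bash
python3 - <<'E'
from h import *
q=lambda u,v,z:onz('w2',u/7+220-.43,v/7+125-.43,z)
t=q(164,527,.046);e=q(342,114,.006);c=np.array([.5004,-.2548,.006]);ti=[q(252,68,.006),q(432,160,.006)]
print('tabtop',t,'tabd',np.linalg.norm((t-c)[:2]))
for a,b in[(t,c),(c,e),(t,e)]:
  d=b-a;print(np.degrees(np.arctan2(d[1],d[0])),np.linalg.norm(d[:2]))
d=ti[1]-ti[0];print('tips',np.linalg.norm(d),np.degrees(np.arctan2(d[1],d[0]))+90)
l1=[q(177,455,.046),q(108,575,.046)];l2=[q(217,478,.046),q(155,600,.046)]
for l in(l1,l2):
  d=l[0]-l[1];print('tabedge',np.degrees(np.arctan2(d[1],d[0])),np.linalg.norm(d))
E
```

```text
tabtop [ 0.46525566 -0.24774809  0.046     ] tabd 0.03584485893083733
-11.346052306960267 0.03584485893083733
-9.666320588039222 0.024462916022362433
-10.664706067968298 0.06030152671219023
tips 0.03137091482226745 -11.246101265163702
tabedge -13.778129506030949 0.02079435174063674
tabedge -10.58983594150186 0.02066918176743633
```

```bash
python3 - <<'E'
from h import *
k=.64
print('bigbar',tri([('scene0',331*k,208*k),('side0',303*k,405*k)]),tri([('scene0',276*k,181*k),('side0',299*k,493*k)]))
print('bigbar wrist', tri([('scene0',331*k,208*k),('w2',311*k,467*k)]))
print('bighead',tri([('scene0',216.9,97.6),('side0',127.9,289.1)]))
print('midhead w2',tri([('scene0',228.4,209.7),('side0',272.6,200.4),('w2',50*k,48*k)]),proj('w2',[.5659,-.0473,.0699])/k)
E
```

```text
bigbar [ 0.37833356 -0.22761499  0.08776515] [ 0.37857322 -0.35715905  0.09170411]
bigbar wrist [ 0.3724481  -0.23101983  0.0845176 ]
bighead [ 0.25308458 -0.29694481  0.09988404]
midhead w2 [ 0.56547877 -0.04751717  0.06951592] [48.31171999 45.28866986]
```

Emit:
{"op": "send_rows", "data": {
  "moves": [
    {"dx":0.3,"dy":0.95,"dz":0,"wx":0,"wy":0,"wz":0},
    {"dx":0.6,"dy":1.9,"dz":0,"wx":0,"wy":0,"wz":0},
    {"dx":0.9,"dy":2.9,"dz":0,"wx":0,"wy":0,"wz":0},
    {"dx":1.2,"dy":3.9,"dz":0,"wx":0,"wy":0,"wz":0},
    {"dx":1.2,"dy":3.9,"dz":0,"wx":0,"wy":0,"wz":0},
    {"dx":1.2,"dy":3.9,"dz":0,"wx":0,"wy":0,"wz":0},
    {"dx":1.2,"dy":3.9,"dz":0,"wx":0,"wy":0,"wz":0}
  ]
}}

```text
time_s: 2.15
tool_pos: [0.5498, -0.0613, 0.2013]
eef_rot: [3.113, 0.418, -0.0]
force: [0.3, -0.3, 0.1]
opening: 0.0853
```

```bash
python3 - <<'E'
from h import *
grab('wrist','w3');s=arm.observe();print(s['time_s'],s['tool_pos'],s['eef_rot'],abs(s['qd']).max())
cv2.imwrite('pics/w3b.png',cv2.resize(cv2.imread('pics/w3.png'),(800,600),interpolation=cv2.INTER_CUBIC))
E
```

```text
2.2 [ 0.54977301 -0.06150481  0.20131837] [ 3.11321549e+00  4.16479871e-01 -4.29766400e-04] 0.005115665932964665
```

View pics/w3b.png

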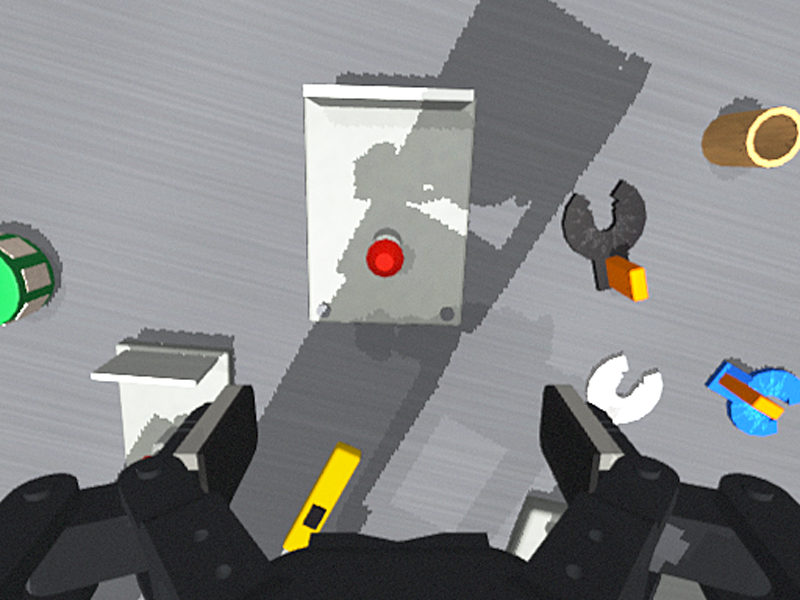

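```bash
python3 - <<'E'
from h import *
k=.64
im=cv2.imread('pics/w3.png');h=cv2.cvtColor(im,cv2.COLOR_BGR2HSV).astype(int)
m=(((h[...,0]<6)|(h[...,0]>172))&(h[...,1]>150)&(h[...,2]>60)).astype(np.uint8);m[:140]=0;m[190:]=0
cs=max(cv2.findContours(m,cv2.RETR_EXTERNAL,cv2.CHAIN_APPROX_NONE)[0],key=len)
(u,v),r=cv2.minEnclosingCircle(cs);M=cv2.moments(m,True);print(u,v,r,M['m10']/M['m00'],M['m01']/M['m00'])
for z in (.07,.075,.08): print(onz('w3',u,v,z))
b=[onz('w3',303*k,88*k,.07),onz('w3',474*k,92*k,.07)];print('bar',b,np.linalg.norm(b[0]-b[1]),(b[0]+b[1])/2)
d=b[0]-b[1];print(np.degrees(np.arctan2(-d[0],d[1])))
x=245;y=140;c=im[y:y+60,x-30:x+40];cv2.imwrite('pics/w3c.png',cv2.resize(c,None,fx=8,fy=8,interpolation=cv2.INTER_CUBIC))
print('head px',r*.3/310)
E
```

```text
245.89007568359375 164.84042358398438 11.89243221282959 245.92237442922374 164.89497716894977
[ 0.56516021 -0.04839819  0.07      ]
[ 0.56618482 -0.04826817  0.075     ]
[ 0.56720943 -0.04813816  0.08      ]
bar [array([0.6408806, 0.0154097, 0.07     ]), array([ 0.66253699, -0.07117838,  0.07      ])] 0.08925522832604418 [ 0.6517088  -0.02788434  0.07      ]
14.042082861795995
head px 0.01150880536725444
```

View pics/w3c.png

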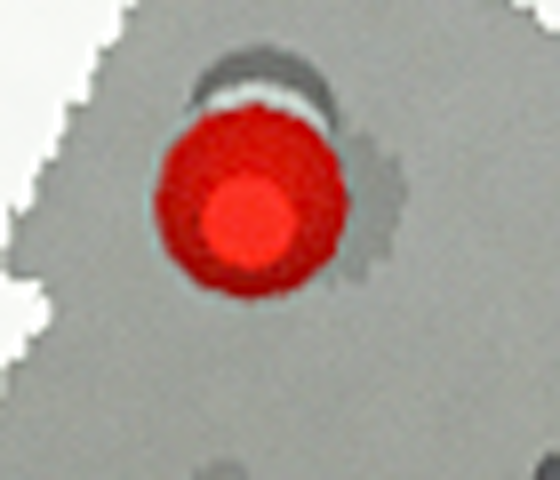

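The stand axis comes out at about (0.5655, -0.048) in both views, with stand yaw 14°. Next is the red roll.

Emit:
{"op": "send_rows", "data": {
  "moves": [
    {"dx":0.05,"dy":0.9,"dz":0,"wx":0,"wy":0,"wz":0},
    {"dx":0.1,"dy":1.9,"dz":0,"wx":0,"wy":0,"wz":0},
    {"dx":0.15,"dy":2.9,"dz":0,"wx":0,"wy":0,"wz":0},
    {"dx":0.2,"dy":3.9,"dz":0,"wx":0,"wy":0,"wz":0},
    {"dx":0.25,"dy":4.9,"dz":0,"wx":0,"wy":0,"wz":0},
    {"dx":0.3,"dy":5.9,"dz":0,"wx":0,"wy":0,"wz":0},
    {"dx":0.3,"dy":6.6,"dz":0,"wx":0,"wy":0,"wz":0},
    {"dx":0.3,"dy":7.0,"dz":0,"wx":0,"wy":0,"wz":0},
    {"dx":0.3,"dy":7.0,"dz":0,"wx":0,"wy":0,"wz":0},
    {"dx":0.3,"dy":7.0,"dz":0,"wx":0,"wy":0,"wz":0}
  ]
}}

```text
time_s: 3.2
tool_pos: [0.5658, 0.2888, 0.201]
eef_rot: [3.113, 0.418, -0.001]
force: [-0.1, 0.8, 0.2]
opening: 0.0852
```

```bash
python3 - <<'E'
from h import *
grab('wrist','w4');s=arm.observe();print(s['time_s'],s['tool_pos'],s['eef_rot'],abs(s['qd']).max())
cv2.imwrite('pics/w4b.png',cv2.resize(cv2.imread('pics/w4.png'),(800,600),interpolation=cv2.INTER_CUBIC))
E
```

```text
3.25 [0.56579185 0.28845988 0.20104392] [ 3.11279420e+00  4.17191633e-01 -7.41875666e-04] 0.008000581542132566
```

View pics/w4b.png

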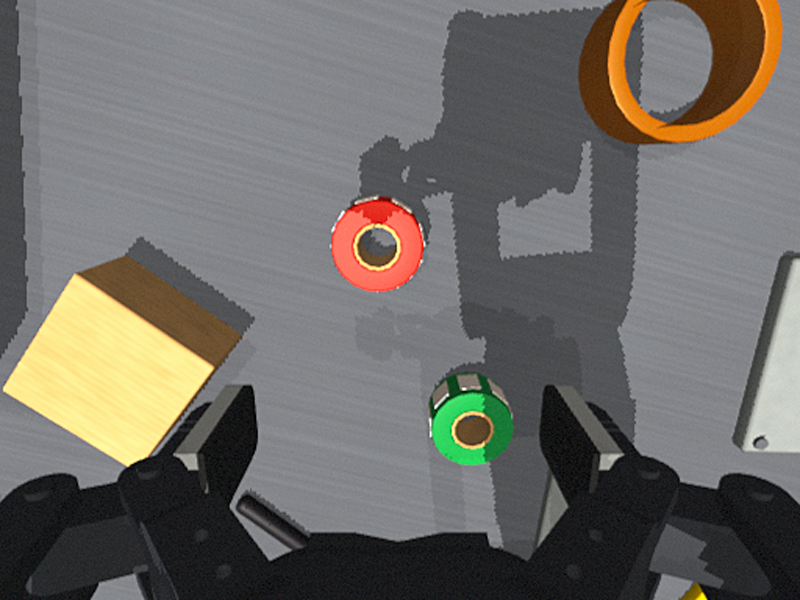

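```bash
python3 - <<'E'
from h import *
k=.64
im=cv2.imread('pics/w4.png');h=cv2.cvtColor(im,cv2.COLOR_BGR2HSV).astype(int)
m=(((h[...,0]<6)|(h[...,0]>172))&(h[...,1]>150)&(h[...,2]>60)).astype(np.uint8);m[:,:200]=0;m[:,290:]=0;m[:110]=0;m[220:]=0
# project red pixels onto the roll-top plane and fit circles
ys,xs=np.nonzero(m);
# bore: inner boundary
cs,hi=cv2.findContours(m,cv2.RETR_CCOMP,cv2.CHAIN_APPROX_NONE)
for c,q in zip(cs,hi[0]):
    if len(c)<30: continue
    P=np.array([onz('w4',*p[0],.036)[:2] for p in c]);
    A=np.c_[2*P,np.ones(len(P))];s=np.linalg.lstsq(A,(P**2).sum(1),rcond=None)[0];print(len(c),q[3],s[:2],'r',np.sqrt(s[2]+s[0]**2+s[1]**2))
print('bore eye',onz('w4',377*k,246*k,.036))
for u,v in [(213,367),(240,333),(250,325),(125,257)]: print('box',onz('w4',u*k,v*k,.06),onz('w4',u*k,v*k,.0))
print('boxtop', tri([('scene0',687*k,388*k),('w4',213*k,367*k)]),tri([('scene0',628*k,434*k),('w4',77*k,275*k)]),tri([('scene0',688*k,463*k),('w4',77*k,275*k)]))
E
```

```text
169 -1 [0.58023293 0.30742586] r 0.02918789507986186
91 0 [0.57964575 0.30728463] r 0.01604705964381921
bore eye [0.58025472 0.30716218 0.036     ]
box [0.48178802 0.38848188 0.06      ] [0.44888707 0.4053277  0.        ]
box [0.50916054 0.37588705 0.06      ] [0.48205235 0.39006748 0.        ]
box [0.51602764 0.37081999 0.06      ] [0.49037271 0.38392809 0.        ]
box [0.53874677 0.45020342 0.06      ] [0.51789982 0.48011117 0.        ]
boxtop [0.63301255 0.3343599  0.35585235] [0.61406073 0.35298975 0.25389839] [0.53880685 0.45008446 0.10496544]
```

Emit:
{"op": "send_rows", "data": {
  "moves": [
    {"dx":0.28,"dy":0.36,"dz":-0.8,"wx":0,"wy":0,"wz":0},
    {"dx":0.28,"dy":0.36,"dz":-1.6,"wx":0,"wy":0,"wz":0},
    {"dx":0.28,"dy":0.36,"dz":-1.6,"wx":0,"wy":0,"wz":0},
    {"dx":0.28,"dy":0.36,"dz":-1.6,"wx":0,"wy":0,"wz":0},
    {"dx":0.28,"dy":0.36,"dz":-1.6,"wx":0,"wy":0,"wz":0}
  ]
}}

```text
time_s: 3.75
tool_pos: [0.5811, 0.3081, 0.1241]
eef_rot: [-3.113, -0.419, -0.007]
force: [0.1, -0.3, -0.0]
opening: 0.0853
```

```bash
cat > roll.py <<'E'
from h import *
import sys
def roll(tag,z,roi=(150,60,200,240)):
    im=cv2.imread(f'pics/{tag}.png');h=cv2.cvtColor(im,cv2.COLOR_BGR2HSV).astype(int);x,y,w,hh=roi
    m=(((h[...,0]<6)|(h[...,0]>172))&(h[...,1]>150)&(h[...,2]>60)).astype(np.uint8);k=np.zeros_like(m);k[y:y+hh,x:x+w]=1;m*=k
    cs,hi=cv2.findContours(m,cv2.RETR_CCOMP,cv2.CHAIN_APPROX_NONE)
    for c,q in zip(cs,hi[0]):
        if len(c)<40: continue
        P=np.array([onz(tag,*p[0],z)[:2] for p in c])
        A=np.c_[2*P,np.ones(len(P))];s=np.linalg.lstsq(A,(P**2).sum(1),rcond=None)[0]
        r=np.sqrt(s[2]+s[0]**2+s[1]**2);print(len(c),q[3],s[:2],'r',r,'rms',np.std(np.hypot(*(P-s[:2]).T)))
if __name__=='__main__':
    s=arm.observe();grab('wrist',sys.argv[1]);print(s['time_s'],s['tool_pos'],s['eef_rot'])
    roll(sys.argv[1],float(sys.argv[2]))
    cv2.imwrite(f'pics/{sys.argv[1]}b.png',cv2.resize(cv2.imread(f'pics/{sys.argv[1]}.png'),(800,600),interpolation=cv2.INTER_CUBIC))
E
python3 roll.py w5 .036
```

```text
3.75 [0.58111603 0.30811845 0.12410584] [-3.11281136 -0.41854923 -0.00654943]
102 -1 [0.57978431 0.30735158] r 0.016048890120893694 rms 0.00025666231389203677
45 -1 [0.57991676 0.30738357] r 0.015916855518268592 rms 0.0002589055551074743
430 -1 [0.58129144 0.30897844] r 0.02745581446765346 rms 0.0030906751271089854
```

View pics/w5b.png

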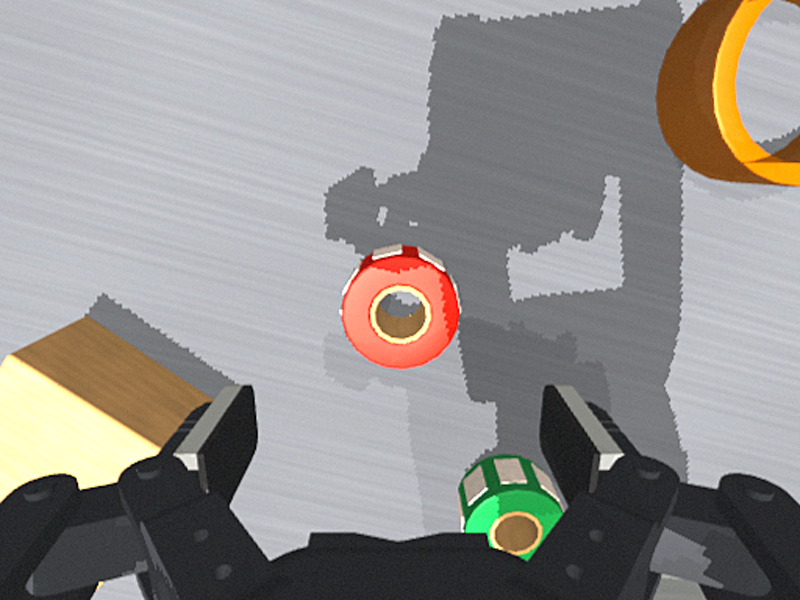

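Emit:
{"op": "send_rows", "data": {
  "moves": [
    {"dx":0.0,"dy":-0.03,"dz":-0.7,"wx":0,"wy":0,"wz":0},
    {"dx":0.0,"dy":-0.03,"dz":-1.4,"wx":0,"wy":0,"wz":0},
    {"dx":0.0,"dy":-0.03,"dz":-2.0,"wx":0,"wy":0,"wz":0},
    {"dx":0.0,"dy":-0.03,"dz":-2.28,"wx":0,"wy":0,"wz":0},
    {"dx":0.0,"dy":-0.03,"dz":-2.28,"wx":0,"wy":0,"wz":0},
    {"dx":0.0,"dy":-0.03,"dz":-2.28,"wx":0,"wy":0,"wz":0},
    {"dx":0.0,"dy":-0.03,"dz":-2.28,"wx":0,"wy":0,"wz":0},
    {"dx":0.0,"dy":-0.03,"dz":-2.28,"wx":0,"wy":0,"wz":0}
  ]
}}

```text
time_s: 4.6
tool_pos: [0.5809, 0.3078, 0.0097]
eef_rot: [-3.112, -0.421, -0.006]
force: [0.5, -0.6, -0.0]
opening: 0.0855
```

Emit:
{"op": "send_rows", "data": {
  "moves": [
    {"dx":0,"dy":0,"dz":0,"wx":0,"wy":0,"wz":0},
    {"dx":0,"dy":0,"dz":0,"wx":0,"wy":0,"wz":0},
    {"dx":0,"dy":0,"dz":0,"wx":0,"wy":0,"wz":0},
    {"dx":0,"dy":0,"dz":0,"wx":0,"wy":0,"wz":0},
    {"dx":0,"dy":0,"dz":0,"wx":0,"wy":0,"wz":0},
    {"dx":0,"dy":0,"dz":0,"wx":0,"wy":0,"wz":0},
    {"dx":0,"dy":0,"dz":0,"wx":0,"wy":0,"wz":0},
    {"dx":0,"dy":0,"dz":0,"wx":0,"wy":0,"wz":0},
    {"dx":0,"dy":0,"dz":0,"wx":0,"wy":0,"wz":0},
    {"dx":0,"dy":0,"dz":0,"wx":0,"wy":0,"wz":0}
  ],
  "jaw": -1,
  "newtons": 40
}}

```text
time_s: 5.6
tool_pos: [0.5801, 0.3075, 0.0085]
eef_rot: [-3.113, -0.421, -0.003]
force: [-0.8, 0.1, 5.1]
opening: 0.0578
```

```bash
python3 roll.py w6 .036; python3 -c "
from h import *;print(arm.observe())"
```

```text
5.6 [0.58005983 0.30749182 0.00845107] [-3.11285007e+00 -4.21039897e-01 -2.91141843e-03]
506 -1 [0.58876152 0.31039003] r 0.024401710882070174 rms 0.006916865374478018
{'time_s': 5.65, 'joints': array([ 3.55724651e-01,  6.16539663e-01,  1.47325244e+00, -7.07545798e-05,
        1.05000249e+00,  1.65766871e+00]), 'qd': array([-0.00014763, -0.00085502, -0.00091563,  0.00048731,  0.00041269,
        0.00062227]), 'effort': array([-6.84177387e-02, -4.59403610e+01, -2.19813877e+01,  4.21007525e-02,
       -1.95616996e-01,  2.10737076e-02]), 'tool_pos': array([0.5800359 , 0.30743684, 0.00841331]), 'eef_rot': array([-3.11291012e+00, -4.21051086e-01, -2.77637652e-03]), 'force': array([-0.5190737 , -0.68705732,  5.50612214]), 'wrist_torque': array([-0.04496992,  0.09022184,  0.04904981]), 'opening': 0.05778244690869664}
```

View pics/w6b.png

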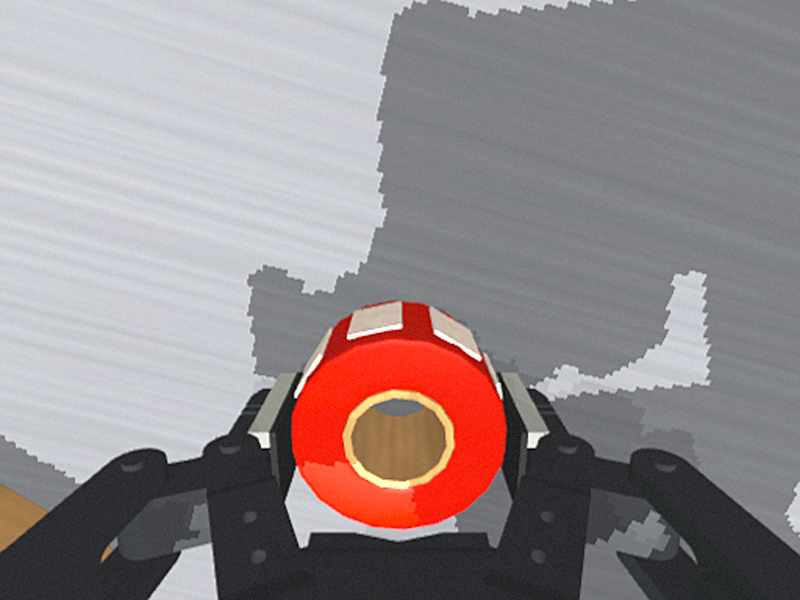

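```bash
cat > bore.py <<'E'
from h import *
def bore(tag,z):
    im=cv2.imread(f'pics/{tag}.png');h=cv2.cvtColor(im,cv2.COLOR_BGR2HSV).astype(int)
    m=(((h[...,0]<8)|(h[...,0]>172))&(h[...,1]>170)&(h[...,2]>60)).astype(np.uint8)
    cs,hi=cv2.findContours(m,cv2.RETR_CCOMP,cv2.CHAIN_APPROX_NONE)
    for c,q in zip(cs,hi[0]):
        if q[3]<0 or len(c)<60: continue
        P=np.array([onz(tag,*p[0],z)[:2] for p in c])
        A=np.c_[2*P,np.ones(len(P))];s=np.linalg.lstsq(A,(P**2).sum(1),rcond=None)[0]
        print('bore',s[:2],'r',np.sqrt(s[2]+s[0]**2+s[1]**2),'rms',np.std(np.hypot(*(P-s[:2]).T)));return s[:2]
if __name__=='__main__':
    c=bore('w6',.036); print(c-np.array([.58005,.30746]))
    k=.64;print([onz('w6',u*k,v*k,.036) for u,v in [(343,437),(454,437),(398,390),(398,489)]])
E
python3 bore.py
```

```text
bore [0.57998652 0.3079357 ] r 0.015595048791627101 rms 0.00037991158801600945
[-6.34750936e-05  4.75700882e-04]
[array([0.57720069, 0.32257877, 0.036     ]), array([0.58519939, 0.29361681, 0.036     ]), array([0.59470216, 0.31195619, 0.036     ]), array([0.56515386, 0.30381513, 0.036     ])]
```

Emit:
{"op": "send_rows", "data": {
  "moves": [
    {"dx":0,"dy":0,"dz":0.5,"wx":0,"wy":0,"wz":0},
    {"dx":0,"dy":0,"dz":1.2,"wx":0,"wy":0,"wz":0},
    {"dx":0,"dy":0,"dz":2.0,"wx":0,"wy":0,"wz":0},
    {"dx":0,"dy":-0.5,"dz":2.6,"wx":0,"wy":0,"wz":0},
    {"dx":-0.05,"dy":-1.4,"dz":2.8,"wx":0,"wy":0,"wz":0},
    {"dx":-0.1,"dy":-2.3,"dz":2.8,"wx":0,"wy":0,"wz":0},
    {"dx":-0.15,"dy":-3.2,"dz":2.8,"wx":0,"wy":0,"wz":0},
    {"dx":-0.2,"dy":-4.1,"dz":2.8,"wx":0,"wy":0,"wz":0},
    {"dx":-0.25,"dy":-5.0,"dz":2.8,"wx":0,"wy":0,"wz":0},
    {"dx":-0.29,"dy":-5.9,"dz":2.8,"wx":0,"wy":0,"wz":0},
    {"dx":-0.29,"dy":-6.6,"dz":2.8,"wx":0,"wy":0,"wz":0},
    {"dx":-0.29,"dy":-7.1,"dz":2.8,"wx":0,"wy":0,"wz":0}
  ]
}}

```text
time_s: 6.85
tool_pos: [0.5636, -0.0503, 0.1463]
eef_rot: [-3.114, -0.418, 0.003]
force: [0.4, 0.0, -2.5]
opening: 0.0578
```

Emit:
{"op": "send_rows", "data": {
  "moves": [
    {"dx":0,"dy":0,"dz":0,"wx":0,"wy":0,"wz":0},
    {"dx":0,"dy":0,"dz":0,"wx":0,"wy":0,"wz":0},
    {"dx":0,"dy":0,"dz":0,"wx":0,"wy":0,"wz":0}
  ]
}}

```text
time_s: 7.15
tool_pos: [0.5642, -0.0469, 0.1466]
eef_rot: [-3.112, -0.422, 0.002]
force: [-0.3, -0.2, -1.0]
opening: 0.0582
```

```bash
python3 - <<'E'
from h import *
s=arm.observe();print(s['time_s'],s['tool_pos'],s['eef_rot'],s['force'],s['opening'])
from bore import bore
grab('wrist','w7');c=bore('w7',s['tool_pos'][2]+.036-.0084);print(c-s['tool_pos'][:2])
grab('side','s7');grab('scene','c7')
cv2.imwrite('pics/w7b.png',np.hstack([cv2.resize(cv2.imread('pics/w7.png'),(400,300)),cv2.resize(cv2.imread('pics/s7.png')[120:264,180:372],(400,300))]))
E
```

```text
7.15 [ 0.56416373 -0.04688598  0.14663934] [-3.11215232e+00 -4.21930814e-01  1.89071408e-03] [-0.26104946 -0.21954999 -0.9538549 ] 0.05824453712066352
bore [ 0.56445745 -0.04645266] r 0.015484570078985127 rms 0.00026349644657722165
[0.00029373 0.00043333]
```

View pics/w7b.png

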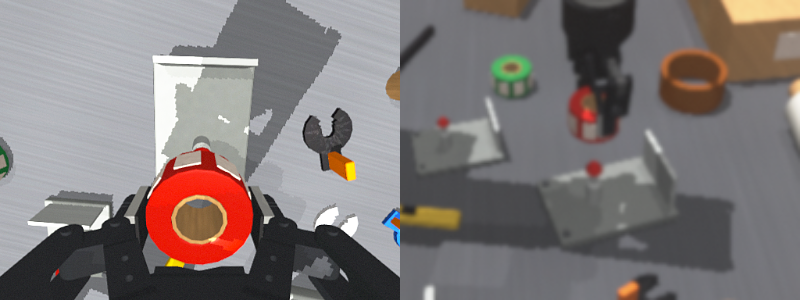

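Emit:
{"op": "send_rows", "data": {
  "moves": [
    {"dx":0.025,"dy":-0.03,"dz":-0.5,"wx":0,"wy":0,"wz":0},
    {"dx":0.025,"dy":-0.03,"dz":-1.0,"wx":0,"wy":0,"wz":0},
    {"dx":0.025,"dy":-0.03,"dz":-1.0,"wx":0,"wy":0,"wz":0},
    {"dx":0.025,"dy":-0.03,"dz":-1.0,"wx":0,"wy":0,"wz":0}
  ]
}}

```text
time_s: 7.7
tool_pos: [0.5656, -0.0486, 0.0971]
eef_rot: [-3.112, -0.422, 0.002]
force: [0.4, 0.4, -1.1]
opening: 0.0582
```

```bash
python3 - <<'E'
from h import *
s=arm.observe();print(s['time_s'],s['tool_pos'],s['eef_rot'],s['force'],s['opening'])
from bore import bore
grab('wrist','w8');c=bore('w8',s['tool_pos'][2]+.036-.0084);print(c-s['tool_pos'][:2])
grab('side','s8');grab('scene','c8')
cv2.imwrite('pics/w8b.png',np.hstack([cv2.resize(cv2.imread('pics/w8.png'),(400,300)),cv2.resize(cv2.imread('pics/s8.png')[160:232,230:326],(400,300),interpolation=cv2.INTER_CUBIC)]))
E
```

```text
7.7 [ 0.5655788  -0.04860327  0.09705738] [-3.11247213e+00 -4.22467349e-01  2.02155035e-03] [ 0.35421172  0.35551358 -1.13091117] 0.058166290021778436
bore [ 0.56591359 -0.04808879] r 0.015442555413789177 rms 0.0001650298638303494
[0.00033479 0.00051448]
```

View pics/w8b.png

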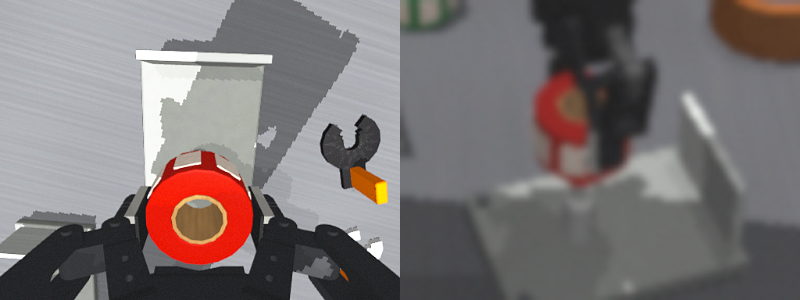

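Emit:
{"op": "send_rows", "data": {
  "moves": [
    {"dx":0,"dy":0,"dz":-0.1,"wx":0,"wy":0,"wz":0},
    {"dx":0,"dy":0,"dz":-0.2,"wx":0,"wy":0,"wz":0},
    {"dx":0,"dy":0,"dz":-0.3,"wx":0,"wy":0,"wz":0},
    {"dx":0,"dy":0,"dz":-0.4,"wx":0,"wy":0,"wz":0},
    {"dx":0,"dy":0,"dz":-0.4,"wx":0,"wy":0,"wz":0}
  ]
}}

```text
time_s: 8.35
tool_pos: [0.5649, -0.0492, 0.076]
eef_rot: [-3.112, -0.421, 0.004]
force: [-0.2, -0.2, -1.1]
opening: 0.0581
```

```bash
python3 - <<'E'
from h import *
s=arm.observe();print(s['time_s'],s['tool_pos'],s['force'],s['wrist_torque'],s['opening'])
grab('wrist','w9')
cv2.imwrite('pics/w9b.png',cv2.resize(cv2.imread('pics/w9.png')[150:350,150:350],(600,600),interpolation=cv2.INTER_CUBIC))
E
```

```text
8.35 [ 0.56493711 -0.04916234  0.07600446] [-0.18049207 -0.23919268 -1.1343122 ] [-0.00164771  0.01189505  0.01379521] 0.05814893794079088
```

View pics/w9b.png

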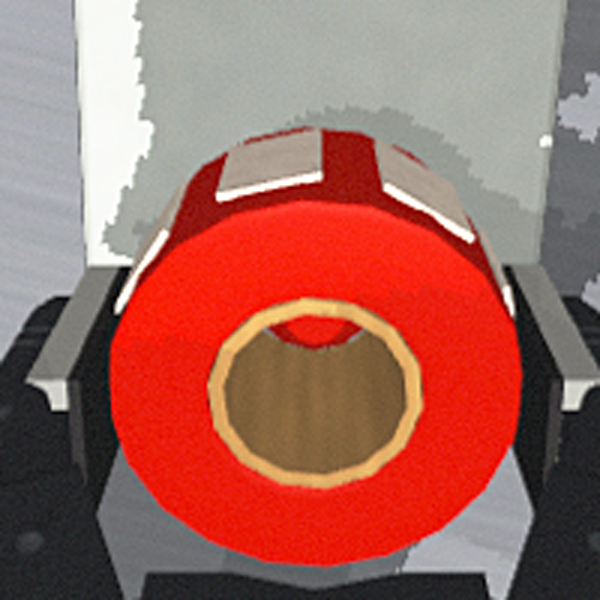

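The red head shows inside the bore, centred left to right, and there is no contact force. Going on down.

Emit:
{"op": "send_rows", "data": {
  "moves": [
    {"dx":0,"dy":0,"dz":-0.15,"wx":0,"wy":0,"wz":0},
    {"dx":0,"dy":0,"dz":-0.3,"wx":0,"wy":0,"wz":0},
    {"dx":0,"dy":0,"dz":-0.45,"wx":0,"wy":0,"wz":0},
    {"dx":0,"dy":0,"dz":-0.45,"wx":0,"wy":0,"wz":0}
  ]
}}

```text
time_s: 8.8
tool_pos: [0.5645, -0.049, 0.053]
eef_rot: [-3.112, -0.421, 0.005]
force: [-0.7, -0.1, -0.8]
opening: 0.0579
```

```bash
python3 - <<'E'
from h import *
s=arm.observe();print(s['time_s'],s['tool_pos'],s['force'],s['wrist_torque'],s['opening'])
grab('wrist','w10')
cv2.imwrite('pics/w10b.png',cv2.resize(cv2.imread('pics/w10.png')[150:350,150:350],(600,600),interpolation=cv2.INTER_CUBIC))
E
```

```text
8.8 [ 0.56448294 -0.04901214  0.05295097] [-0.69680467 -0.09650434 -0.80388858] [-0.00427084 -0.04632985 -0.01201597] 0.05790723199626101
```

View pics/w10b.png

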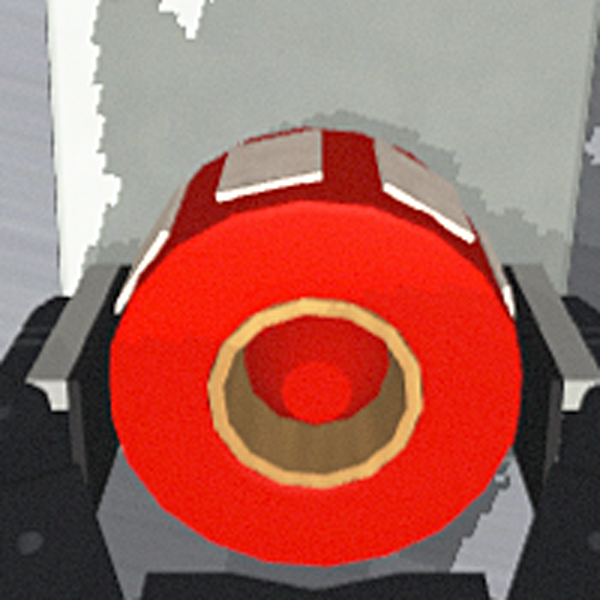

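Emit:
{"op": "send_rows", "data": {
  "moves": [
    {"dx":0,"dy":0,"dz":-0.15,"wx":0,"wy":0,"wz":0},
    {"dx":0,"dy":0,"dz":-0.3,"wx":0,"wy":0,"wz":0},
    {"dx":0,"dy":0,"dz":-0.45,"wx":0,"wy":0,"wz":0},
    {"dx":0,"dy":0,"dz":-0.57,"wx":0,"wy":0,"wz":0},
    {"dx":0,"dy":0,"dz":-0.57,"wx":0,"wy":0,"wz":0},
    {"dx":0,"dy":0,"dz":-0.57,"wx":0,"wy":0,"wz":0},
    {"dx":0,"dy":0,"dz":-0.57,"wx":0,"wy":0,"wz":0}
  ]
}}

```text
time_s: 9.55
tool_pos: [0.5663, -0.0494, 0.0266]
eef_rot: [3.113, 0.421, 0.001]
force: [-0.3, 0.1, -0.6]
opening: 0.058
```

Emit:
{"op": "send_rows", "data": {
  "moves": [
    {"dx":0,"dy":0,"dz":-0.03,"wx":0,"wy":0,"wz":0},
    {"dx":0,"dy":0,"dz":-0.06,"wx":0,"wy":0,"wz":0},
    {"dx":0,"dy":0,"dz":-0.06,"wx":0,"wy":0,"wz":0},
    {"dx":0,"dy":0,"dz":-0.06,"wx":0,"wy":0,"wz":0}
  ]
}}

```text
time_s: 9.95
tool_pos: [0.5662, -0.0494, 0.0235]
eef_rot: [3.113, 0.421, 0.001]
force: [0.5, 0.1, -1.2]
opening: 0.058
```

Emit:
{"op": "send_rows", "data": {
  "moves": [
    {"dx":0,"dy":0,"dz":-0.02,"wx":0,"wy":0,"wz":0},
    {"dx":0,"dy":0,"dz":-0.02,"wx":0,"wy":0,"wz":0},
    {"dx":0,"dy":0,"dz":-0.02,"wx":0,"wy":0,"wz":0}
  ]
}}

```text
time_s: 10.25
tool_pos: [0.5662, -0.0494, 0.0234]
eef_rot: [3.113, 0.421, 0.0]
force: [-2.6, -0.3, 6.0]
opening: 0.0581
```

Contact came at 6 N with the TCP at 23.4 mm, as expected (8.4 + 15 mm). Releasing.

Emit:
{"op": "send_rows", "data": {
  "moves": [
    {"dx":0,"dy":0,"dz":0,"wx":0,"wy":0,"wz":0},
    {"dx":0,"dy":0,"dz":0,"wx":0,"wy":0,"wz":0},
    {"dx":0,"dy":0,"dz":0,"wx":0,"wy":0,"wz":0},
    {"dx":0,"dy":0,"dz":0,"wx":0,"wy":0,"wz":0},
    {"dx":0,"dy":0,"dz":0,"wx":0,"wy":0,"wz":0},
    {"dx":0,"dy":0,"dz":0,"wx":0,"wy":0,"wz":0},
    {"dx":0,"dy":0,"dz":0,"wx":0,"wy":0,"wz":0},
    {"dx":0,"dy":0,"dz":0.4,"wx":0,"wy":0,"wz":0},
    {"dx":0,"dy":0,"dz":1.2,"wx":0,"wy":0,"wz":0},
    {"dx":0,"dy":0,"dz":2.2,"wx":0,"wy":0,"wz":0},
    {"dx":0,"dy":0,"dz":3.0,"wx":0,"wy":0,"wz":0},
    {"dx":0,"dy":0,"dz":3.0,"wx":0,"wy":0,"wz":0}
  ],
  "jaw": 1
}}

```text
time_s: 11.45
tool_pos: [0.5711, -0.0505, 0.1803]
eef_rot: [3.108, 0.42, 0.022]
force: [0.5, -0.9, 0.1]
opening: 0.0854
```

```bash
python3 - <<'E'
from h import *
s=arm.observe();print(s['time_s'],s['tool_pos'],s['eef_rot'],s['opening'])
grab('wrist','w11');grab('side','s11')
cv2.imwrite('pics/w11b.png',np.hstack([cv2.resize(cv2.imread('pics/w11.png'),(400,300)),cv2.resize(cv2.imread('pics/s11.png')[160:256,220:348],(400,300),interpolation=cv2.INTER_CUBIC)]))
from roll import roll
roll('w11',.051)
im=cv2.imread('pics/w11.png');cv2.imwrite('pics/w11c.png',cv2.resize(im[130:270,180:330],None,fx=4,fy=4,interpolation=cv2.INTER_CUBIC))
E
```

```text
11.45 [ 0.57111812 -0.05053476  0.1802859 ] [3.1076498  0.42037754 0.02239243] 0.08543175718527034
190 -1 [ 0.56758384 -0.04849378] r 0.02935927993070866 rms 0.000980270770501581
109 0 [ 0.56754871 -0.04869794] r 0.013687026163215937 rms 0.0040239148028868195
```

View pics/w11b.png

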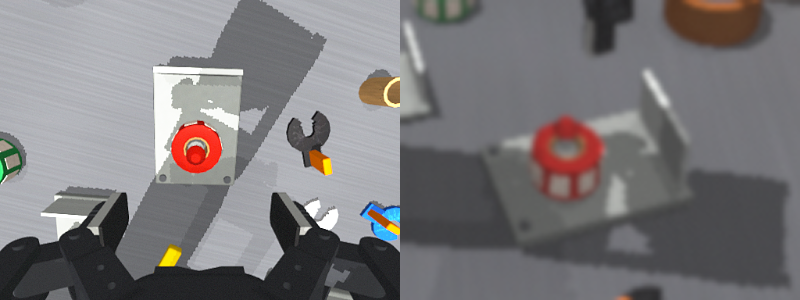

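View pics/w11c.png

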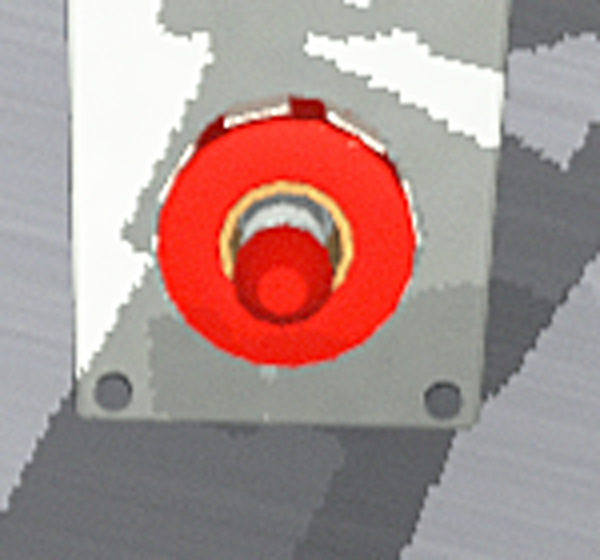

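The roll sits on the plate around the spindle: its top circle, taken at z = 51 mm, is 29.4 mm in radius and centred on the axis. Moving to the keeper.

Emit:
{"op": "send_rows", "data": {
  "moves": [
    {"dx":-0.4,"dy":-0.8,"dz":0,"wx":0,"wy":0,"wz":-0.9},
    {"dx":-0.8,"dy":-1.6,"dz":0,"wx":0,"wy":0,"wz":-1.8},
    {"dx":-1.2,"dy":-2.4,"dz":0,"wx":0,"wy":0,"wz":-2.7},
    {"dx":-1.6,"dy":-3.2,"dz":-0.2,"wx":0,"wy":0,"wz":-3.6},
    {"dx":-2.03,"dy":-3.98,"dz":-0.4,"wx":0,"wy":0,"wz":-4.45},
    {"dx":-2.03,"dy":-3.98,"dz":-0.4,"wx":0,"wy":0,"wz":-4.45},
    {"dx":-2.03,"dy":-3.98,"dz":-0.4,"wx":0,"wy":0,"wz":-4.45},
    {"dx":-2.03,"dy":-3.98,"dz":-0.4,"wx":0,"wy":0,"wz":-4.45}
  ]
}}

```text
time_s: 12.35
tool_pos: [0.4642, -0.2472, 0.1511]
eef_rot: [-3.125, 0.308, 0.003]
force: [-0.4, 0.2, -0.2]
opening: 0.0856
```

```bash
python3 - <<'E'
from h import *
s=arm.observe();print(s['time_s'],s['tool_pos'],s['eef_rot'],s['opening'])
X=R.from_rotvec(s['eef_rot']).as_matrix()[:,0];print('yaw',np.degrees(np.arctan2(X[1],X[0])))
grab('wrist','w12')
cv2.imwrite('pics/w12b.png',cv2.resize(cv2.imread('pics/w12.png'),(800,600),interpolation=cv2.INTER_CUBIC))
E
```

```text
12.35 [ 0.46415171 -0.24717944  0.15111712] [-3.12470367e+00  3.07623583e-01  2.79829976e-03] 0.08561351745470694
yaw -11.245085008519913
```

View pics/w12b.png

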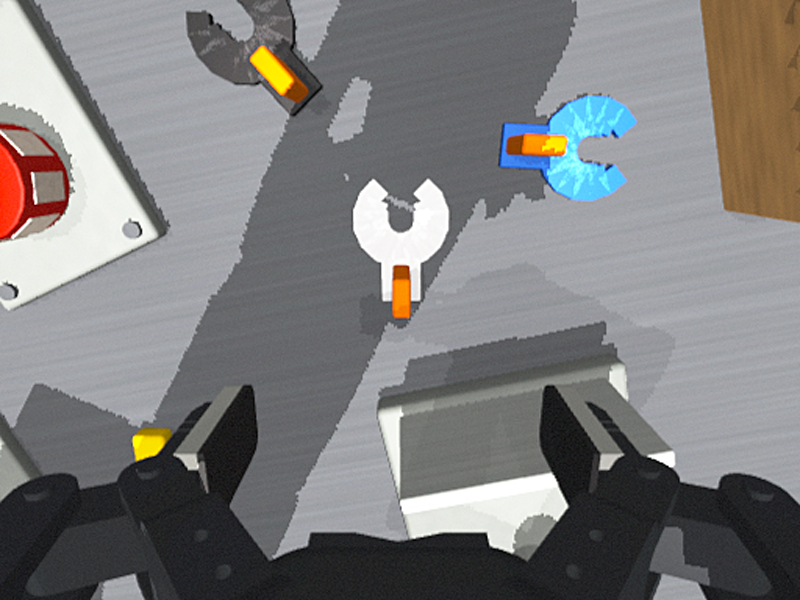

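```bash
python3 - <<'E'
from h import *
from k import keeper
c,P=keeper('w12',(220,110,75,100))
im=cv2.imread('pics/w12.png');cv2.imwrite('pics/w12c.png',cv2.resize(im[105:210,215:300],None,fx=6,fy=6,interpolation=cv2.INTER_CUBIC))
k=.64
print('tabtop', [onz('w12',u*k,v*k,.046) for u,v in[(392.5,281),(410.5,281),(392.5,318),(410.5,318)]])
print('bigbar',tri([('scene0',331*k,208*k),('w12',401*k,500*k)]))
E
```

```text
circle [ 0.50073734 -0.25459387] inliers 0.410828025477707 tab blob [ 31  60  12  34 373] [256.58176944 186.94906166]
inner [ 0.5018564  -0.25500549  0.00830478]
tabtop [array([ 0.47521581, -0.2453781 ,  0.046     ]), array([ 0.47337043, -0.25468684,  0.046     ]), array([ 0.45502811, -0.24129427,  0.046     ]), array([ 0.45314148, -0.25082112,  0.046     ])]
bigbar [ 0.37486728 -0.22965533  0.08648618]
```

View pics/w12c.png

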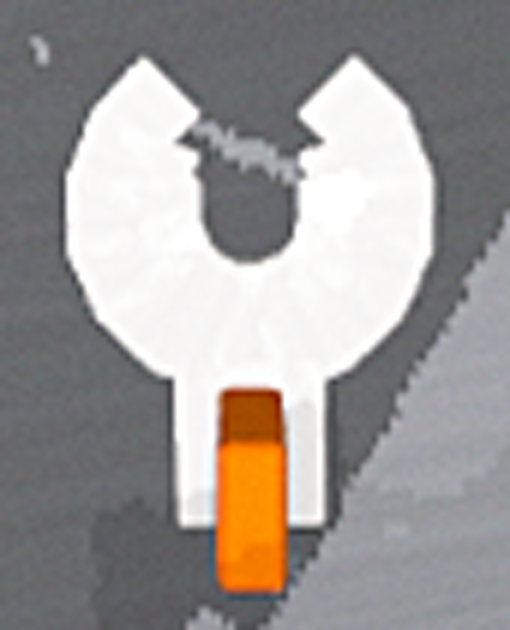

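Emit:
{"op": "send_rows", "data": {
  "moves": [
    {"dx":0.0,"dy":-0.01,"dz":-0.7,"wx":0,"wy":0,"wz":0},
    {"dx":0.0,"dy":-0.01,"dz":-1.4,"wx":0,"wy":0,"wz":0},
    {"dx":0.0,"dy":-0.01,"dz":-2.1,"wx":0,"wy":0,"wz":0},
    {"dx":0.0,"dy":-0.01,"dz":-2.6,"wx":0,"wy":0,"wz":0},
    {"dx":0.0,"dy":-0.01,"dz":-2.82,"wx":0,"wy":0,"wz":0},
    {"dx":0.0,"dy":-0.01,"dz":-2.82,"wx":0,"wy":0,"wz":0},
    {"dx":0.0,"dy":-0.01,"dz":-2.82,"wx":0,"wy":0,"wz":0},
    {"dx":0.0,"dy":-0.01,"dz":-2.82,"wx":0,"wy":0,"wz":0},
    {"dx":0.0,"dy":-0.01,"dz":-2.82,"wx":0,"wy":0,"wz":0}
  ]
}}

```text
time_s: 13.3
tool_pos: [0.4657, -0.2497, 0.0129]
eef_rot: [3.125, -0.309, 0.004]
force: [0.6, -0.5, 0.7]
opening: 0.0853
```

```bash
python3 - <<'E'
from h import *
s=arm.observe();print(s['time_s'],s['tool_pos'],s['eef_rot'],s['opening'],s['force'])
X=R.from_rotvec(s['eef_rot']).as_matrix();print('yaw',np.degrees(np.arctan2(X[1,0],X[0,0])),X[:,2])
grab('wrist','w13')
cv2.imwrite('pics/w13b.png',cv2.resize(cv2.imread('pics/w13.png'),(800,600),interpolation=cv2.INTER_CUBIC))
E
```

```text
13.3 [ 0.46568906 -0.24968626  0.01293282] [ 3.12461035 -0.3087887   0.00441056] 0.08534045555475189 [ 0.60142349 -0.48438821  0.71636919]
yaw -11.287700090121033 [ 0.00262287 -0.00202607 -0.99999451]
```

View pics/w13b.png

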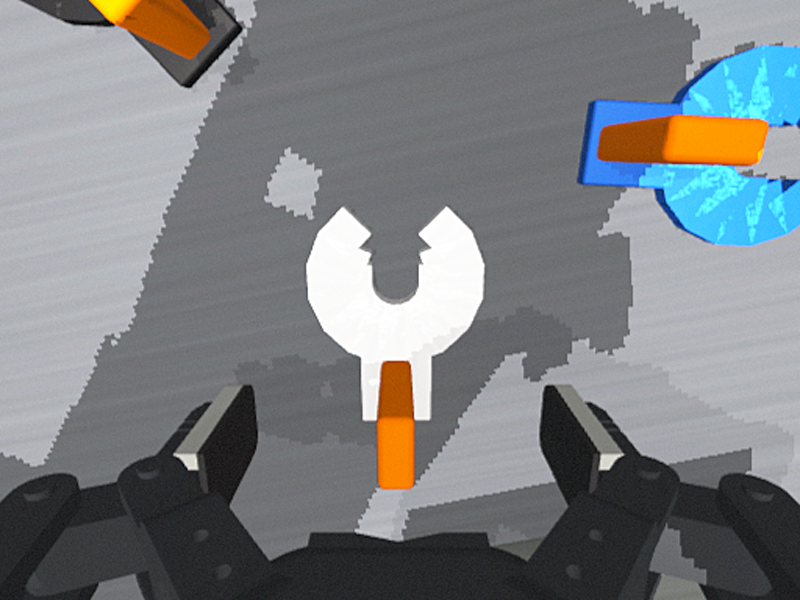

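Emit:
{"op": "send_rows", "data": {
  "moves": [
    {"dx":-0.02,"dy":0.01,"dz":-0.05,"wx":0,"wy":0,"wz":0},
    {"dx":-0.02,"dy":0.01,"dz":-0.05,"wx":0,"wy":0,"wz":0}
  ]
}}

```text
time_s: 13.55
tool_pos: [0.4631, -0.2482, 0.0088]
eef_rot: [-3.126, 0.31, 0.0]
force: [-0.3, 0.1, 0.1]
opening: 0.0854
```

Emit:
{"op": "send_rows", "data": {
  "moves": [
    {"dx":0,"dy":0,"dz":0,"wx":0,"wy":0,"wz":0},
    {"dx":0,"dy":0,"dz":0,"wx":0,"wy":0,"wz":0},
    {"dx":0,"dy":0,"dz":0,"wx":0,"wy":0,"wz":0},
    {"dx":0,"dy":0,"dz":0,"wx":0,"wy":0,"wz":0},
    {"dx":0,"dy":0,"dz":0,"wx":0,"wy":0,"wz":0},
    {"dx":0,"dy":0,"dz":0,"wx":0,"wy":0,"wz":0},
    {"dx":0,"dy":0,"dz":0,"wx":0,"wy":0,"wz":0},
    {"dx":0,"dy":0,"dz":0,"wx":0,"wy":0,"wz":0},
    {"dx":0,"dy":0,"dz":0,"wx":0,"wy":0,"wz":0},
    {"dx":0,"dy":0,"dz":0,"wx":0,"wy":0,"wz":0},
    {"dx":0,"dy":0,"dz":0,"wx":0,"wy":0,"wz":0},
    {"dx":0,"dy":0,"dz":0,"wx":0,"wy":0,"wz":0}
  ],
  "jaw": -1,
  "newtons": 60
}}

```text
time_s: 14.75
tool_pos: [0.4636, -0.2484, 0.0089]
eef_rot: [3.126, -0.309, 0.0]
force: [0.3, -0.6, 0.2]
opening: 0.0096
```

```bash
python3 - <<'E'
from h import *
s=arm.observe();print(s['time_s'],s['tool_pos'],s['eef_rot'],s['opening'],s['force'])
grab('wrist','w14')
cv2.imwrite('pics/w14b.png',cv2.resize(cv2.imread('pics/w14.png'),(800,600),interpolation=cv2.INTER_CUBIC))
E
```

```text
14.75 [ 0.46356063 -0.24844604  0.00887912] [ 3.12618556e+00 -3.09237119e-01  4.13783042e-04] 0.009559487837203175 [ 0.29523064 -0.64883691  0.24188227]
```

View pics/w14b.png

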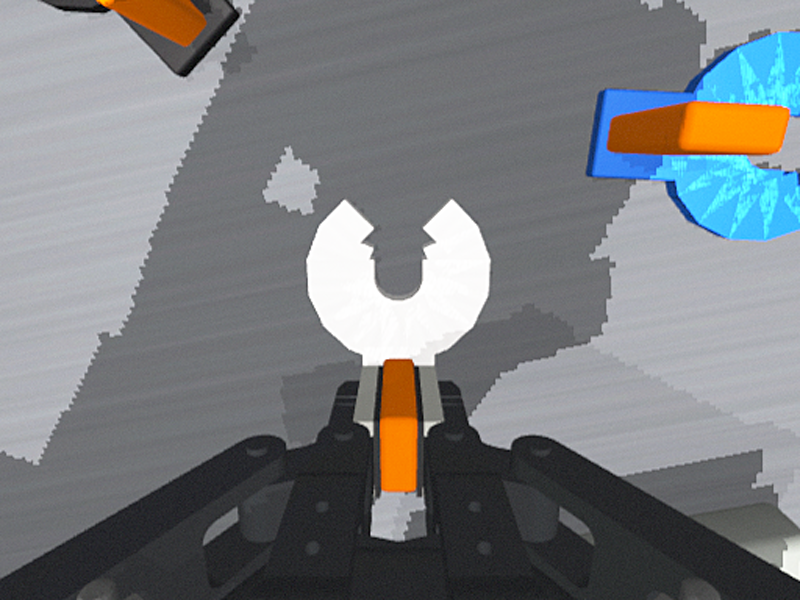

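```bash
python3 - <<'E'
from h import *
from k import keeper
s=arm.observe();c,P=keeper('w14',(185,110,140,135))
T=R.from_rotvec(s['eef_rot']).as_matrix();print('tool', T.T@(np.array([*c,.003])-s['tool_pos']))
k=.64
for u,v in[(345,200),(452,199),(375,275),(423,275),(398,300)]: print((u,v),T.T@(onz('w14',u*k,v*k,.006)-s['tool_pos']))
E
```

```text
circle [ 0.50089322 -0.2550002 ] inliers 0.5501165501165501 tab blob [ 60 120  21  15 291] [254.60137457 237.21993127]
inner [ 0.50180962 -0.25519547  0.00803184]
tool [ 0.03787042 -0.00088948  0.00589805]
(345, 200) [ 0.06141208 -0.01641603  0.0029035 ]
(452, 199) [0.06170158 0.01513951 0.00290797]
(375, 275) [ 0.03868263 -0.0078768   0.00289734]
(423, 275) [0.0386842  0.00693154 0.00289939]
(398, 300) [ 0.0306374  -0.00078121  0.00289572]
```

Emit:
{"op": "send_rows", "data": {
  "moves": [
    {"dx":0,"dy":0,"dz":0.4,"wx":0,"wy":0,"wz":0},
    {"dx":0,"dy":0,"dz":1.1,"wx":0,"wy":0,"wz":0},
    {"dx":0,"dy":0.2,"dz":1.9,"wx":0,"wy":0,"wz":0},
    {"dx":0.1,"dy":0.8,"dz":2.4,"wx":0,"wy":0,"wz":0},
    {"dx":0.15,"dy":1.6,"dz":2.6,"wx":0,"wy":0,"wz":0},
    {"dx":0.2,"dy":2.4,"dz":2.6,"wx":0,"wy":0,"wz":0},
    {"dx":0.25,"dy":3.2,"dz":2.6,"wx":0,"wy":0,"wz":0},
    {"dx":0.32,"dy":3.9,"dz":2.6,"wx":0,"wy":0,"wz":0},
    {"dx":0.32,"dy":4.33,"dz":2.6,"wx":0,"wy":0,"wz":0},
    {"dx":0.32,"dy":4.33,"dz":2.6,"wx":0,"wy":0,"wz":0},
    {"dx":0.32,"dy":4.33,"dz":2.6,"wx":0,"wy":0,"wz":0},
    {"dx":0.32,"dy":4.33,"dz":2.6,"wx":0,"wy":0,"wz":0}
  ]
}}

```text
time_s: 16.0
tool_pos: [0.4794, -0.0327, 0.1386]
eef_rot: [3.126, -0.311, -0.0]
force: [-0.2, -1.1, -1.0]
opening: 0.0094
```

```bash
python3 - <<'E'
from h import *
s=arm.observe();print(s['time_s'],s['tool_pos'],s['eef_rot'],s['opening'],s['force'])
grab('wrist','w15')
cv2.imwrite('pics/w15b.png',cv2.resize(cv2.imread('pics/w15.png'),(800,600),interpolation=cv2.INTER_CUBIC))
E
```

```text
16.0 [ 0.47935988 -0.03266768  0.1386357 ] [ 3.12580700e+00 -3.10535093e-01 -4.59047260e-04] 0.009370665647324439 [-0.16571399 -1.08359292 -1.02377797]
```

View pics/w15b.png

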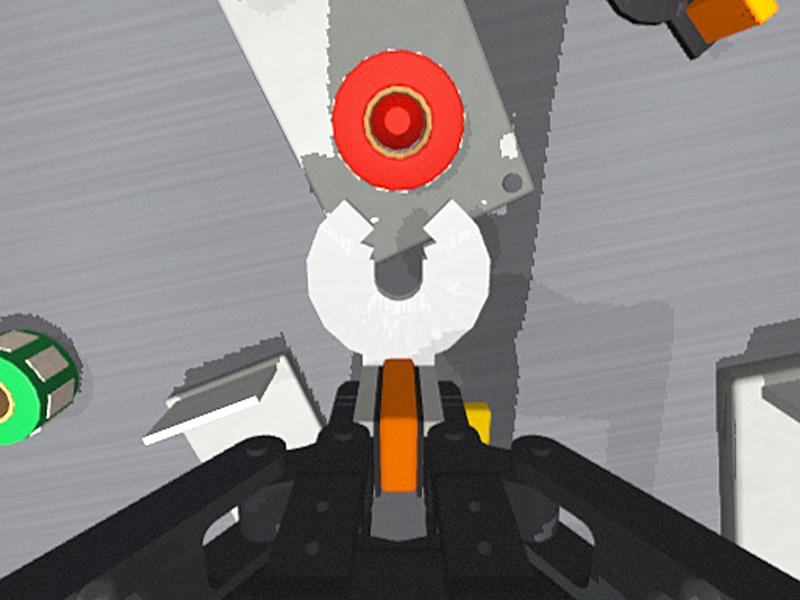

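```bash
python3 - <<'E'
from h import *
k=.64
print(onz('w15',397*k,121*k,.08))
im=cv2.imread('pics/w15.png');h=cv2.cvtColor(im,cv2.COLOR_BGR2HSV).astype(int)
s=arm.observe();T=R.from_rotvec(s['eef_rot']).as_matrix();print(T.T@(onz('w15',397*k,121*k,.08)-s['tool_pos']))
E
```

```text
[ 0.56479291 -0.04860334  0.08      ]
[ 0.08682117 -0.00140648  0.05867256]
```

Emit:
{"op": "send_rows", "data": {
  "moves": [
    {"dx":0,"dy":0,"dz":-0.5,"wx":0,"wy":0,"wz":0},
    {"dx":0,"dy":0,"dz":-1.0,"wx":0,"wy":0,"wz":0},
    {"dx":0,"dy":0,"dz":-1.3,"wx":0,"wy":0,"wz":0},
    {"dx":0,"dy":0,"dz":-1.48,"wx":0,"wy":0,"wz":0},
    {"dx":0,"dy":0,"dz":-1.48,"wx":0,"wy":0,"wz":0},
    {"dx":0,"dy":0,"dz":-1.48,"wx":0,"wy":0,"wz":0},
    {"dx":0,"dy":0,"dz":-1.48,"wx":0,"wy":0,"wz":0}
  ]
}}

```text
time_s: 16.75
tool_pos: [0.4806, -0.0324, 0.0659]
eef_rot: [3.126, -0.31, 0.004]
force: [-0.3, 0.7, -0.5]
opening: 0.0093
```

```bash
python3 - <<'E'
from h import *
s=arm.observe();print(s['time_s'],s['tool_pos'],s['eef_rot'],s['opening'],s['force'])
grab('wrist','w16');grab('side','s16')
cv2.imwrite('pics/w16b.png',np.hstack([cv2.resize(cv2.imread('pics/w16.png'),(400,300)),cv2.resize(cv2.imread('pics/s16.png')[160:256,200:328],(400,300),interpolation=cv2.INTER_CUBIC)]))
k=1
E
```

```text
16.75 [ 0.48056194 -0.0323698   0.06588249] [ 3.12591067 -0.30983595  0.00373962] 0.009321949749371372 [-0.34076486  0.73870039 -0.48993079]
```

View pics/w16b.png

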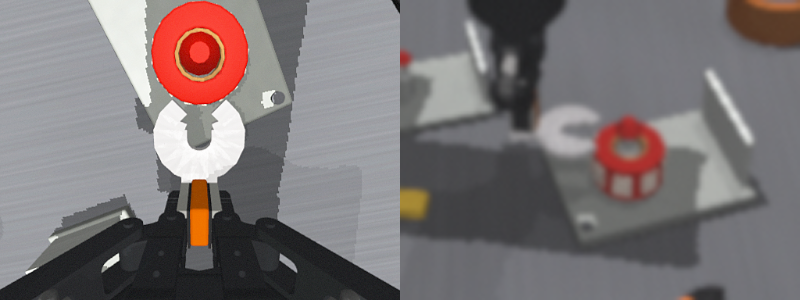

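Emit:
{"op": "send_rows", "data": {
  "moves": [
    {"dx":0.15,"dy":-0.03,"dz":-0.03,"wx":0,"wy":0,"wz":0},
    {"dx":0.3,"dy":-0.06,"dz":-0.03,"wx":0,"wy":0,"wz":0},
    {"dx":0.45,"dy":-0.09,"dz":-0.03,"wx":0,"wy":0,"wz":0},
    {"dx":0.6,"dy":-0.12,"dz":-0.03,"wx":0,"wy":0,"wz":0},
    {"dx":0.6,"dy":-0.12,"dz":-0.03,"wx":0,"wy":0,"wz":0}
  ]
}}

```text
time_s: 17.35
tool_pos: [0.5111, -0.0383, 0.0636]
eef_rot: [3.126, -0.309, 0.003]
force: [-0.4, 0.5, 0.0]
opening: 0.0092
```

```bash
python3 - <<'E'
from h import *
s=arm.observe();print(s['time_s'],s['tool_pos'],s['eef_rot'],s['opening'],s['force'])
grab('wrist','w17')
cv2.imwrite('pics/w17b.png',cv2.resize(cv2.imread('pics/w17.png')[40:280,130:380],(625,600),interpolation=cv2.INTER_CUBIC))
E
```

```text
17.35 [ 0.5111193  -0.03829735  0.06357966] [ 3.12605827e+00 -3.09231768e-01  2.57215438e-03] 0.00915602668357336 [-0.35855087  0.45755254  0.02410417]
```

View pics/w17b.png

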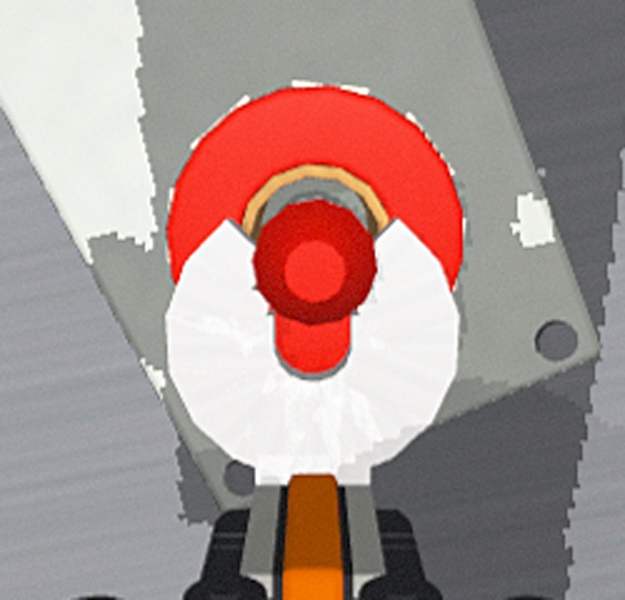

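Emit:
{"op": "send_rows", "data": {
  "moves": [
    {"dx":0.1,"dy":-0.02,"dz":0,"wx":0,"wy":0,"wz":0},
    {"dx":0.2,"dy":-0.04,"dz":0,"wx":0,"wy":0,"wz":0},
    {"dx":0.3,"dy":-0.06,"dz":0,"wx":0,"wy":0,"wz":0},
    {"dx":0.35,"dy":-0.07,"dz":0,"wx":0,"wy":0,"wz":0},
    {"dx":0.35,"dy":-0.07,"dz":0,"wx":0,"wy":0,"wz":0},
    {"dx":0.35,"dy":-0.07,"dz":0,"wx":0,"wy":0,"wz":0}
  ]
}}

```text
time_s: 18.0
tool_pos: [0.5268, -0.0413, 0.0632]
eef_rot: [-3.126, 0.309, 0.001]
force: [-0.3, 0.4, -0.0]
opening: 0.0096
```

```bash
python3 - <<'E'
from h import *
s=arm.observe();print(s['time_s'],s['tool_pos'],s['eef_rot'],s['opening'],s['force'],s['wrist_torque'])
grab('wrist','w18');grab('side','s18');grab('scene','c18')
a=cv2.resize(cv2.imread('pics/w18.png')[40:280,130:380],(417,400),interpolation=cv2.INTER_CUBIC)
b=cv2.resize(cv2.imread('pics/s18.png')[170:250,230:310],(380,400),interpolation=cv2.INTER_CUBIC)
cv2.imwrite('pics/w18b.png',np.hstack([a,b]))
E
```

```text
18.0 [ 0.52681825 -0.04131993  0.06318902] [-3.12625878e+00  3.09291651e-01  5.56813253e-04] 0.009586886674547298 [-0.33669127  0.35285012 -0.01536206] [0.01107813 0.01723779 0.02526933]
```

View pics/w18b.png

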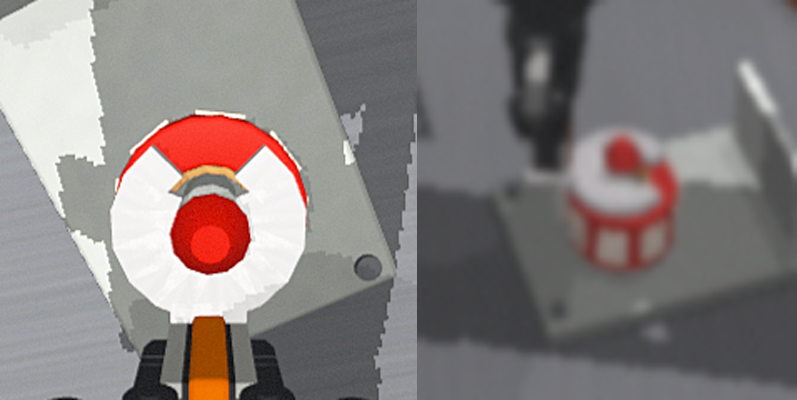

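Emit:
{"op": "send_rows", "data": {
  "moves": [
    {"dx":0.02,"dy":-0.004,"dz":0,"wx":0,"wy":0,"wz":0},
    {"dx":0.04,"dy":-0.008,"dz":0,"wx":0,"wy":0,"wz":0},
    {"dx":0.04,"dy":-0.008,"dz":0,"wx":0,"wy":0,"wz":0}
  ]
}}

```text
time_s: 18.45
tool_pos: [0.5291, -0.0418, 0.0634]
eef_rot: [3.126, -0.309, 0.0]
force: [0.2, -0.0, -0.8]
opening: 0.0096
```

Emit:
{"op": "send_rows", "data": {
  "moves": [
    {"dx":0.02,"dy":-0.004,"dz":0,"wx":0,"wy":0,"wz":0},
    {"dx":0.03,"dy":-0.006,"dz":0,"wx":0,"wy":0,"wz":0},
    {"dx":0.03,"dy":-0.006,"dz":0,"wx":0,"wy":0,"wz":0}
  ]
}}

```text
time_s: 18.75
tool_pos: [0.5303, -0.042, 0.0632]
eef_rot: [-3.126, 0.309, 0.001]
force: [-0.7, 0.2, 0.5]
opening: 0.0095
```

Emit:
{"op": "send_rows", "data": {
  "moves": [
    {"dx":0.015,"dy":-0.003,"dz":0,"wx":0,"wy":0,"wz":0},
    {"dx":0.03,"dy":-0.006,"dz":0,"wx":0,"wy":0,"wz":0},
    {"dx":0.03,"dy":-0.006,"dz":0,"wx":0,"wy":0,"wz":0}
  ]
}}

```text
time_s: 19.05
tool_pos: [0.5304, -0.0421, 0.0629]
eef_rot: [-3.126, 0.309, 0.006]
force: [-5.5, -0.0, 3.0]
opening: 0.0094
```

Contact at 5.5 N with the TCP at x = 0.5304, close to the predicted stop at 0.5308. I'll back off about 1.5 mm to centre it on the neck and lower onto the roll.

Emit:
{"op": "send_rows", "data": {
  "moves": [
    {"dx":-0.06,"dy":0.012,"dz":0,"wx":0,"wy":0,"wz":0},
    {"dx":-0.06,"dy":0.012,"dz":0,"wx":0,"wy":0,"wz":0},
    {"dx":-0.06,"dy":0.012,"dz":-0.02,"wx":0,"wy":0,"wz":0},
    {"dx":-0.06,"dy":0.012,"dz":-0.04,"wx":0,"wy":0,"wz":0},
    {"dx":-0.06,"dy":0.012,"dz":-0.04,"wx":0,"wy":0,"wz":0},
    {"dx":-0.06,"dy":0.012,"dz":-0.04,"wx":0,"wy":0,"wz":0}
  ]
}}

```text
time_s: 19.65
tool_pos: [0.5291, -0.0418, 0.0613]
eef_rot: [3.126, -0.309, 0.0]
force: [-0.9, 0.5, 0.2]
opening: 0.0091
```

Emit:
{"op": "send_rows", "data": {
  "moves": [
    {"dx":0,"dy":0,"dz":-0.01,"wx":0,"wy":0,"wz":0},
    {"dx":0,"dy":0,"dz":-0.02,"wx":0,"wy":0,"wz":0},
    {"dx":0,"dy":0,"dz":-0.02,"wx":0,"wy":0,"wz":0},
    {"dx":0,"dy":0,"dz":-0.02,"wx":0,"wy":0,"wz":0}
  ]
}}

```text
time_s: 20.05
tool_pos: [0.529, -0.0418, 0.0603]
eef_rot: [3.126, -0.309, 0.0]
force: [0.3, -0.6, 0.2]
opening: 0.0094
```

Expected contact is at TCP z of about 0.0599.

Emit:
{"op": "send_rows", "data": {
  "moves": [
    {"dx":0,"dy":0,"dz":-0.01,"wx":0,"wy":0,"wz":0},
    {"dx":0,"dy":0,"dz":-0.02,"wx":0,"wy":0,"wz":0},
    {"dx":0,"dy":0,"dz":-0.02,"wx":0,"wy":0,"wz":0},
    {"dx":0,"dy":0,"dz":-0.02,"wx":0,"wy":0,"wz":0}
  ]
}}

```text
time_s: 20.45
tool_pos: [0.5291, -0.0418, 0.0599]
eef_rot: [3.126, -0.309, 0.0]
force: [-2.6, -0.5, 5.6]
opening: 0.009
```

Emit:
{"op": "send_rows", "data": {
  "moves": [
    {"dx":0,"dy":0,"dz":0,"wx":0,"wy":0,"wz":0},
    {"dx":0,"dy":0,"dz":0,"wx":0,"wy":0,"wz":0},
    {"dx":0,"dy":0,"dz":0,"wx":0,"wy":0,"wz":0},
    {"dx":0,"dy":0,"dz":0,"wx":0,"wy":0,"wz":0},
    {"dx":0,"dy":0,"dz":0,"wx":0,"wy":0,"wz":0},
    {"dx":0,"dy":0,"dz":0,"wx":0,"wy":0,"wz":0}
  ],
  "jaw": 0.2
}}

```text
time_s: 21.05
tool_pos: [0.5289, -0.0418, 0.0592]
eef_rot: [3.126, -0.309, -0.0]
force: [0.3, 1.0, -0.1]
opening: 0.0515
```

```bash
python3 - <<'E'
from h import *
s=arm.observe();print(s['time_s'],s['tool_pos'],s['opening'],s['force'])
grab('wrist','w19')
cv2.imwrite('pics/w19b.png',cv2.resize(cv2.imread('pics/w19.png'),(800,600),interpolation=cv2.INTER_CUBIC))
E
```

```text
21.05 [ 0.52894718 -0.04177709  0.05920903] 0.05154002677555436 [ 0.28559517  1.01878981 -0.0764333 ]
```

View pics/w19b.png

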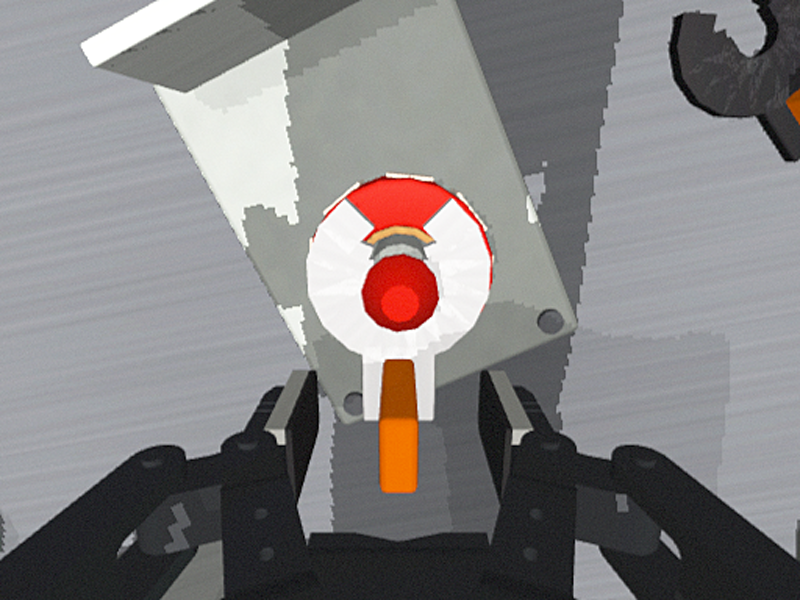

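Emit:
{"op": "send_rows", "data": {
  "moves": [
    {"dx":0,"dy":0,"dz":0.4,"wx":0,"wy":0,"wz":0},
    {"dx":0,"dy":0,"dz":1.0,"wx":0,"wy":0,"wz":0},
    {"dx":0,"dy":0,"dz":1.7,"wx":0,"wy":0,"wz":0},
    {"dx":0,"dy":0,"dz":2.4,"wx":0,"wy":0,"wz":0},
    {"dx":-0.3,"dy":0,"dz":2.8,"wx":0,"wy":0,"wz":0},
    {"dx":-0.6,"dy":0,"dz":2.8,"wx":0,"wy":0,"wz":0},
    {"dx":-0.6,"dy":0,"dz":2.8,"wx":0,"wy":0,"wz":0},
    {"dx":-0.6,"dy":0,"dz":2.8,"wx":0,"wy":0,"wz":0},
    {"dx":-0.6,"dy":0,"dz":2.8,"wx":0,"wy":0,"wz":0}
  ]
}}

```text
time_s: 22.0
tool_pos: [0.499, -0.0417, 0.1986]
eef_rot: [-3.126, 0.309, 0.001]
force: [-0.7, 0.5, 0.1]
opening: 0.0508
```

```bash
python3 - <<'E'
from h import *
s=arm.observe();print(s['time_s'],s['tool_pos'],s['opening'],s['force'])
grab('wrist','w20');grab('side','s20');grab('scene','c20')
k=.64
a=cv2.resize(cv2.imread('pics/w20.png'),(400,300));b=cv2.resize(cv2.imread('pics/s20.png')[170:245,230:330],(400,300),interpolation=cv2.INTER_CUBIC)
c=cv2.resize(cv2.imread('pics/c20.png')[180:270,180:300],(400,300),interpolation=cv2.INTER_CUBIC);d=cv2.resize(cv2.imread('pics/c20.png'),(400,300))
cv2.imwrite('pics/f20.png',np.vstack([np.hstack([a,b]),np.hstack([c,d])]))
from k import keeper
cc,P=keeper('w20',(200,70,120,140),.051)
im=cv2.imread('pics/w20.png');h=cv2.cvtColor(im,cv2.COLOR_BGR2HSV).astype(int)
cv2.imwrite('pics/w20c.png',cv2.resize(im[60:210,180:330],None,fx=4,fy=4,interpolation=cv2.INTER_CUBIC))
E
```

```text
22.0 [ 0.49904278 -0.04174483  0.19859218] 0.050792995467635015 [-0.67298682  0.47080651  0.07037174]
circle [ 0.56306744 -0.03153261] inliers 0.15463917525773196 tab blob [ 42  68  12  32 180] [248.21111111 147.43888889]
inner [ 0.56173371 -0.02841738  0.00978778]
```

View pics/f20.png

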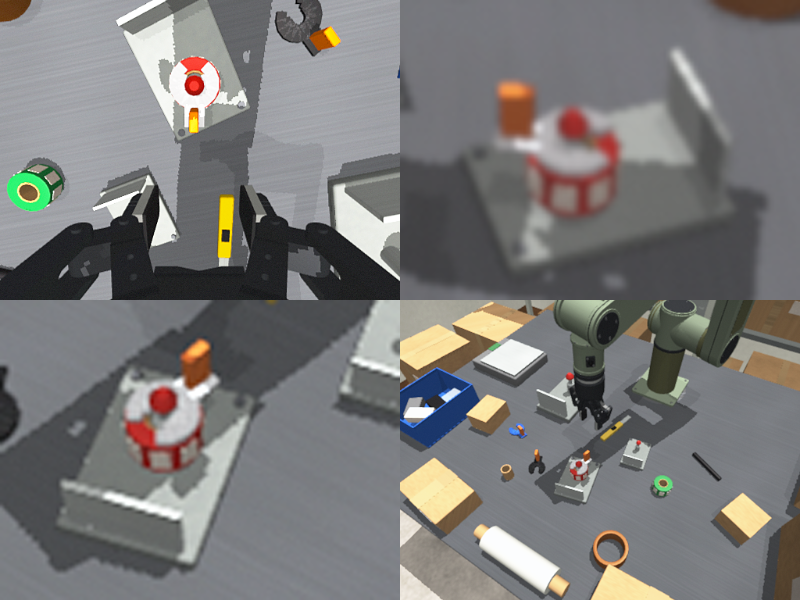

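View pics/w20c.png

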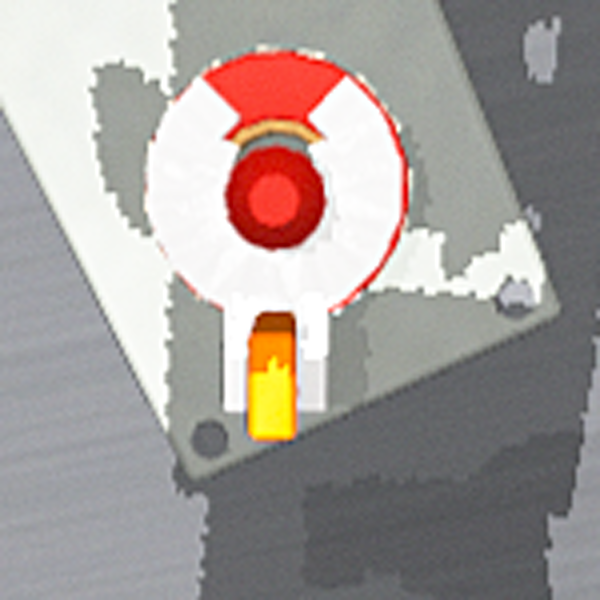

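```bash
python3 - <<'E'
from h import *
q=lambda u,v,z:onz('w20',u/4+180-.4,v/4+60-.4,z)
t=[q(203,75,.057),q(348,75,.057)];m=(t[0]+t[1])/2;d=t[0]-t[1];yaw=np.arctan2(-d[0],d[1]);print('tips gap',np.linalg.norm(d),np.degrees(yaw))
e=m-.0236*np.array([np.cos(yaw),np.sin(yaw),0]);print('eye',e,'axis',q(272,200,.08))
print('tabtop',q(272,402,.097))
l,r=q(148,190,.057),q(406,190,.057);print('lr mid',(l+r)/2,np.linalg.norm(l-r))
E
```

```text
tips gap 0.03121824806497679 -11.310970612744827
eye [ 0.56676769 -0.04887559  0.057     ] axis [ 0.56517698 -0.04815726  0.08      ]
tabtop [ 0.52752724 -0.04076667  0.097     ]
lr mid [ 0.56646887 -0.04901195  0.057     ] 0.05698198623726651
```

```bash
python3 -c "
from h import *;print(arm.hand_in())"
```

```text
the job is handed in; nothing more can be done
None
```

The red roll is on the middle-sized stand's spindle, resting on the base plate. The aluminium keeper is locked onto the neck above it, and the job was handed in at about 22 s of the 58 s allowed.

- **Roll:** it went down over the spindle without contact and touched the plate at the expected height with 6 N. Afterwards its top circle, taken at 51 mm, measured 29.4 mm in radius (30 expected) and was centred on the spindle to about 2 mm.
- **Keeper:** I slid it flat onto the neck until it touched at 5.5 N, close to the predicted stop. I then backed it off about 1.5 mm, lowered it onto the roll with a 5.6 N contact and let go.
- **Final pictures:** the wrist, side and scene views show the keeper flat on the roll. Its eye is about 1.5 to 2 mm from the spindle axis, which is about equal to the stated 2 mm play and the camera accuracy. The gripper is well clear.
- **Other things:** the green roll, the tape roll and the cardboard core were never touched and look unmoved in the scene view, though I did not measure them again.

**Checks that failed or disagreed:**
- The first move call was refused. I resent it with all six values in each row.
- The automatic circle fit for the keeper failed in the last picture because the sunlit plate merged into its mask. I measured that position from the slot tips and ring edges instead.
- The first camera readings of the red roll differed by about 4 mm. The closer wrist view settled it before the grasp.

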